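Clear the warming stand and dial its controller to standby

ROBOT

A 7-joint arm with a two-finger parallel gripper is mounted at the origin on the work surface. World frame = base frame: x ahead of the robot, y to its left, z up, the work surface at z = 0. Lengths are in m, angles in rad, forces in N, time in s.
With the tool pointing down it reaches from about 0.425 to 0.925 m from the base axis. Payload 6.8 kg.
Tool frame: the origin (TCP) lies at the very end of the fingers, on their centre line; the grasp point (between the pads) lies 19 mm behind it (bot.grasp_offset is the distance from the TCP to the grasp point, in m); z points along the fingers, y is the direction in which the jaws open and shut (so a half turn about z gives the same grasp; the last joint's range is limited). The gripper opens to 85 mm and grips with 20 to 120 N. Pads are 22 mm wide; open, the fingers measure 114 mm over their backs; the gripper's body (76 mm by 85 mm) begins 54 mm behind the grasp point. The pads swing forward as they close: fully open they stand 13 mm farther back than shut.
Start: joints at [1.233, 0.477, 0.022, 1.555, -0.011, 1.109, -0.083], TCP at [0.154, -0.657, 0.231] pointing down, gripper open.
Joint ranges: [-2.96, 2.96], [-0.34, 2.1], [-1.41, 1.46], [0.24, 2.44], [-1.37, 4.51], [0.17, 1.92], [-2.96, 2.96]. Speed limits (rad/s): [2.39, 2.39, 3.14, 3.14, 3.14, 3.14, 3.14].

INTERFACE

Orientations are given as a unit quaternion [w, x, y, z].
In Python, from station import monitor, cams, bot, finder gives the robot as it stands.
- The arm moves only by the tool jog_arm, never from a script. Its argument "plan" is a list of rows, each an object of numbers: "x", "y", "z": the shift along the tool's x, y, z as a fraction of full scale; "wx", "wy", "wz": the turn, a rotation vector about the tool's x, y, z as a fraction of full scale. A call has 1 to 12 rows; each row is the pose to reach, as a shift and turn from the pose measured when the call began, along the tool's axes at that moment, turning the shorter way round; what a row does not reach only later rows make up. Full scale, the value 1, is 20 cm for a shift and 180 degrees for a turn. A row lasts 1/12 s, in which the tool goes at most 41.7 mm and 7.16 degrees, less where a joint would pass 70% of its speed; a pose out of reach is approached as far as the arm can. A call with a number of a shift or a turn outside -1 to 1 is refused whole. A call with a gripper value outside its range is refused whole. "hand" is the opening, from -1 (shut) to 1 (fully open), set as the call begins (left out, the last holds). The fingers move at their own pace and stop on an object; "grip_force" is the grip in N (left out, the last holds). Time passes only in rows, so rows that repeat a pose let the fingers close. It gives the time, the measured TCP pose, the force and the opening at its end, in the units of the state.
- monitor.get_obs(): the state, without advancing time (a new reading comes with each control period).
- cams.read_camera(name): name is "side" or "top" or "wrist"; returns the picture (420x560x3 uint8, red, green, blue); there is no depth.
- cams.get_calibration(name): a dict with "fx", "fy", "cx", "cy" (pixels), "extrinsics" (4x4, takes a point from world to camera coordinates). Camera axes: x right, y down, z forward; pixel columns grow to the right and rows downward; lengths in m; the calibration is good to about 2 mm. The wrist camera is an equidistant fisheye: a pixel r from the principal point sees the ray r / f radians off the axis. A picture is of the moment at which its call begins: read the wrist's pose just before it. get_calibration takes no time and is no camera call; for the wrist camera it gives the pose at the moment of the call.
- bot.hand_in(): hands the job in, once; it reports no verdict.
Trained networks look in the newest picture that a camera, given by its name, has taken for a name from the list of things; names that differ only in an ending like _2 or _b are one class to them, and where a whole thing is asked for, a point or a joint stands for the part that bears it (a point fixed in the world has none). Each returns a list of dicts, best first, with "confidence" (0 to 1); they miss things now and then, are a little off and sometimes report something else, mostly with a low value. They report only what shows in the picture. A call takes as long as a camera call. They do not tell look-alikes from the thing itself.
- finder.find_in(camera, target): "bbox" ([left, top, width, height] in pixels, round what is visible of it).
- finder.place_of(camera, target): "location" ([column, row] in pixels: a listed point, or the origin of a listed thing).
The state is a dict: "t": time; "q": joint angles; "joint_vel": joint speeds; "joint_torque": joint torques, N m; "eef_pos": TCP position; "tool_rot": TCP orientation; "contact_force": force on the tool from outside, world axes, zero at the start; "torque": the same for the moment, N m; "gripper_width": opening from 0.0 (shut) to 1.0 (fully open).
Only numpy, scipy, OpenCV 4.12 (cv2) and the standard library are available. Lean on these libraries where they do the work, as an engineer would, in place of code of your own. Each camera call takes 0.05 s, during which the arm holds its last target. There are 200 camera calls.

TASK

First lift every handled canister off the warming stand and set it down upright, wholly on the cork mat on the other side of the controller. When all of them stand on the mat, set the controller's four thumbwheels to show the standby code 5 2 6 1, read from left to right from the robot's side, each number centred on the reading line. Leave the other things on the bench where they are.

Things in the scene. Friction and masses are not known exactly. Their poses are not given: they have to be found in the camera images.
- stand: low warming stand, a fixed square dark steel block with a pale grooved top plate, 260 x 260 mm, 25 mm high; origin at the centre of its underside on the bench, x and y along its sides, z up. The canisters start on it. It may be to the left or the right of the controller.
- mat: cork mat, fixed on the bench, 250 x 250 mm and 4 mm thick; origin at the centre of its underside, x and y along its sides, z up. There is room on it for four canisters, about 110 mm apart. It lies on the other side of the controller from the stand.
- controller: the stand's controller, a fixed grey housing, 130 (x) by 205 (y) mm, 50 mm high, between stand and mat; origin at the centre of its underside, y along the common line of the wheel axles (roughly to the robot's left), x roughly away from the robot. Four thumbwheels stand half out of its top; white dashes between them mark the reading line, straight above the axles.
- wheel1_axle (a point): centre of thumbwheel 1 (1 = leftmost seen from the robot, 4 = rightmost; 44 mm apart), on its level axle along the controller's y, 45 mm above the bench; does not turn with it. A black drum, radius 26 mm, width 26 mm, with 8 flat grey ribs across it, 4 mm thick, out to radius 40 mm, one every 45 degrees.
- wheel1 (a joint): angle of thumbwheel 1 (rad): number d is exactly uppermost at d x 0.7854 (45 degrees each), with ribs 22.5 degrees either side of the top. It grows as the wheel's top is pushed away from the robot (controller +x). End stops at -0.25 and 5.75: it does not go round from 7 to 0. No clicks, stays where left.
- wheel2_axle (a point): centre of thumbwheel 2 (1 = leftmost seen from the robot, 4 = rightmost; 44 mm apart), on its level axle along the controller's y, 45 mm above the bench; does not turn with it. Made as wheel 1. Between the ribs are white numerals 0 to 7, upright as read from the robot's side; the number shown is the uppermost one, centred between two ribs.
- wheel2 (a joint): angle of thumbwheel 2 (rad): number d is exactly uppermost at d x 0.7854 (45 degrees each), with ribs 22.5 degrees either side of the top. It grows as the wheel's top is pushed away from the robot (controller +x). End stops at -0.25 and 5.75: it does not go round from 7 to 0. No clicks, stays where left.
- wheel3_axle (a point): centre of thumbwheel 3 (1 = leftmost seen from the robot, 4 = rightmost; 44 mm apart), on its level axle along the controller's y, 45 mm above the bench; does not turn with it. Made as wheel 1. The gap between ribs is 26 mm at their tips, 16 mm at the drum: a closed gripper tip goes in from above and pushes a rib along.
- wheel3 (a joint): angle of thumbwheel 3 (rad): number d is exactly uppermost at d x 0.7854 (45 degrees each), with ribs 22.5 degrees either side of the top. It grows as the wheel's top is pushed away from the robot (controller +x). End stops at -0.25 and 5.75: it does not go round from 7 to 0. No clicks, stays where left.
- wheel4_axle (a point): centre of thumbwheel 4 (1 = leftmost seen from the robot, 4 = rightmost; 44 mm apart), on its level axle along the controller's y, 45 mm above the bench; does not turn with it. Made as wheel 1. No clicks: a wheel stays where it is left by friction (about 2.5 N at the ribs).
- wheel4 (a joint): angle of thumbwheel 4 (rad): number d is exactly uppermost at d x 0.7854 (45 degrees each), with ribs 22.5 degrees either side of the top. It grows as the wheel's top is pushed away from the robot (controller +x). End stops at -0.25 and 5.75: it does not go round from 7 to 0. No clicks, stays where left.
- can1: closed aluminium canister with paper band and a rigid upright handle on top, one of two short ones: diameter 66 mm, body 60 mm high, 102 mm over the handle, 0.25 to 0.5 kg; origin at the centre of its underside, z up, handle bar along its y axis. Two to four canisters are present, standing on the stand.
- can1_handle (a point): middle of can1's black handle bar, 94 mm above its underside; the bar is 14 mm wide (along the canister's x), 62 mm long (along y) and 16 mm high, with 26 mm of free height under it and 50 mm free between its posts; pinch it across its width from above
- can2: closed aluminium canister with paper band and a rigid upright handle on top, one of two short ones: diameter 66 mm, body 60 mm high, 102 mm over the handle, 0.25 to 0.5 kg; origin at the centre of its underside, z up, handle bar along its y axis. Two to four canisters are present, standing on the stand.
- can2_handle (a point): middle of can2's black handle bar, 94 mm above its underside; the bar is 14 mm wide (along the canister's x), 62 mm long (along y) and 16 mm high, with 26 mm of free height under it and 50 mm free between its posts; pinch it across its width from above
- can3: closed aluminium canister with paper band and a rigid upright handle on top, one of two tall ones: diameter 66 mm, body 80 mm high, 122 mm over the handle, 0.25 to 0.5 kg; origin at the centre of its underside, z up, handle bar along its y axis. Two to four canisters are present, standing on the stand.
- can3_handle (a point): middle of can3's black handle bar, 114 mm above its underside; the bar is 14 mm wide (along the canister's x), 62 mm long (along y) and 16 mm high, with 26 mm of free height under it and 50 mm free between its posts; pinch it across its width from above
- can4: closed aluminium canister with paper band and a rigid upright handle on top, one of two tall ones: diameter 66 mm, body 80 mm high, 122 mm over the handle, 0.25 to 0.5 kg; origin at the centre of its underside, z up, handle bar along its y axis. Two to four canisters are present, standing on the stand.
- can4_handle (a point): middle of can4's black handle bar, 114 mm above its underside; the bar is 14 mm wide (along the canister's x), 62 mm long (along y) and 16 mm high, with 26 mm of free height under it and 50 mm free between its posts; pinch it across its width from above
- screwdriver: red-handled screwdriver lying on the bench near the robot, 140 mm long; bystander, loose, to be left alone; origin on its underside
- reel: solder wire reel, 60 mm diameter, 40 mm high, standing behind the controller; bystander, loose, to be left alone; origin on its underside
- jar: lidded jar without handle, 60 mm diameter, 75 mm high, behind the controller; bystander, loose, to be left alone; origin on its underside
- tape: white tape ring, 90 mm diameter, 24 mm high, lying in front of the controller; bystander, loose, to be left alone; origin on its underside
- board: green circuit board, 70 x 100 mm, lying behind the controller; bystander, loose, to be left alone; origin on its underside
There are look-alikes about, which are no part of the job. What is shaped like the can3 but green or purple is not meant.

How it is judged:
By the outcome, as a careful person would: the job done as asked, in the order asked, and still so for the second after the job is handed in, with the robot touching nothing.
Of can1, can2, can3, can4 only 2 to 4 are there at a start; the rules pass over those that are not, and their reading is None.
At some moment in a run one of can1, can2, can3, can4 may be knocked a few centimetres aside while the robot is not near it.
Once in a run the grip may slacken for a moment while it holds something.
It also fails if it takes over 210 s, if anything falls off the work surface, if the arm or the gripper's body presses on something with over 40 N, if the wrist force passes 120 N, or if a joint passes its speed limit or range.

## Working session

There is one attempt and no reset: what is moved stays moved. The work goes in short steps, Python scripts to look and compute and a tool call to move; the robot and the scene stay as the last step left them, time stands still between calls to the robot, and variables do not carry over. Pictures are saved under pics/ and viewed, about 12 in all and at most 16, crops included, and the job is handed in when it is done.

Besides the shell and the picture viewer there is one more tool, called after "Call:" as name(argument=value, ...), one argument or row to a line, values as JSON. jog_arm: Moves the arm, as the interface text tells. Shift numbers are shares of 20 cm and turn numbers shares of 180 degrees, none past 1 either way. Its arguments: {"type":"object","properties":{"plan":{"type":"array","items":{"type":"object","properties":{"x":{"type":"number","minimum":-1,"maximum":1},"y":{"type":"number","minimum":-1,"maximum":1},"z":{"type":"number","minimum":-1,"maximum":1},"wx":{"type":"number","minimum":-1,"maximum":1},"wy":{"type":"number","minimum":-1,"maximum":1},"wz":{"type":"number","minimum":-1,"maximum":1}}}},"hand":{"type":"number"},"grip_force":{"type":"number"}},"required":["plan"]}

```bash
ls; mkdir -p pics; cat > h.py <<'E'
import numpy as np, cv2
from station import monitor, cams, bot, finder
def shot(n,f=None):
    im=cams.read_camera(n)
    if f: cv2.imwrite('pics/'+f,cv2.cvtColor(im,cv2.COLOR_RGB2BGR))
    return im
def ray(n,uv):
    c=cams.get_calibration(n);E=np.array(c['extrinsics']);R,t=E[:3,:3],E[:3,3]
    x=(uv[0]-c['cx'])/c['fx'];y=(uv[1]-c['cy'])/c['fy']
    if n=='wrist':
        r=np.hypot(x,y);s=np.sin(r)/r if r>1e-9 else 1;d=np.array([x*s,y*s,np.cos(r)])
    else: d=np.array([x,y,1.])
    return -R.T@t,R.T@d
def at(n,uv,z):
    o,d=ray(n,uv);return o+d*(z-o[2])/d[2]
def proj(n,p):
    c=cams.get_calibration(n);E=np.array(c['extrinsics']);q=E[:3,:3]@np.array(p)+E[:3,3]
    if n=='wrist':
        r=np.hypot(q[0],q[1]);th=np.arctan2(r,q[2]);k=th/r if r>1e-9 else 1/q[2];return np.array([c['cx']+c['fx']*q[0]*k,c['cy']+c['fy']*q[1]*k])
    return np.array([c['cx']+c['fx']*q[0]/q[2],c['cy']+c['fy']*q[1]/q[2]])
E
python3 - <<'E'
from h import *
np.set_printoptions(precision=4,suppress=True)
a=shot('top','a_top.png');b=shot('side','a_side.png')
cv2.imwrite('pics/a.png',cv2.cvtColor(np.hstack([a,b]),cv2.COLOR_RGB2BGR)) 
for n in('top','side'):
    c=cams.get_calibration(n);print(n,c['fx'],c['cx'],c['cy'],np.array(c['extrinsics']))
print(monitor.get_obs())
Z={'stand':0,'mat':0,'controller':0,'can1_handle':.119,'can3_handle':.139,'wheel1_axle':.045,'wheel4_axle':.045}
for k,z in Z.items():
    for d in finder.place_of('top',k): print(k,np.round(d['location']),round(d['confidence'],2),at('top',d['location'],z)[:2])
E
```

```text
pics
top 431.0675704430381 280.98054621908994 214.15183837985333 [[ 0.0282 -0.9995 -0.0124  0.0734]
 [-0.9842 -0.0256 -0.1755  0.5743]
 [ 0.1751  0.0171 -0.9844  1.084 ]
 [ 0.      0.      0.      1.    ]]
side 508.72125988059855 272.5998536241743 209.24924453656968 [[-0.7882 -0.6153  0.0098  0.4889]
 [-0.4583  0.5763 -0.6767  0.2985]
 [ 0.4107 -0.5379 -0.7362  1.2931]
 [ 0.      0.      0.      1.    ]]
{'t': 0.1, 'q': array([ 1.2329,  0.4777,  0.0224,  1.5563, -0.0115,  1.1093, -0.0831]), 'joint_vel': array([-0.001 , -0.003 ,  0.0001, -0.0015, -0.0019,  0.0011,  0.001 ]), 'joint_torque': array([  0.0033, -59.7762,   1.613 , -28.1957,   0.0127,   0.005 ,
         0.    ]), 'eef_pos': array([ 0.1536, -0.6568,  0.2304]), 'tool_rot': array([-0.0008,  0.9934,  0.1146, -0.0002]), 'contact_force': array([-0.1063,  0.0085,  0.7568]), 'torque': array([-0.0221,  0.0481,  0.0233]), 'gripper_width': 1.0014865178082815}
stand [191. 232.] 0.62 [0.524  0.3355]
stand [346. 156.] 0.58 [ 0.7521 -0.09  ]
mat [427. 246.] 0.66 [ 0.5026 -0.3076]
mat [319. 213.] 0.26 [ 0.5881 -0.0158]
controller [316. 215.] 0.64 [ 0.5803 -0.0077]
controller [308. 214.] 0.61 [0.5842 0.0155]
controller [429. 247.] 0.25 [ 0.5022 -0.3124]
can3_handle [161. 307.] 0.98 [0.3279 0.3622]
can3_handle [ 97. 291.] 0.72 [0.3607 0.5178]
can3_handle [158. 248.] 0.7 [0.4668 0.3816]
can3_handle [ 89. 249.] 0.63 [0.4589 0.5464]
wheel1_axle [296. 214.] 0.83 [0.5755 0.0503]
wheel4_axle [343. 212.] 0.89 [ 0.5844 -0.0746]
```

View pics/a_top.png

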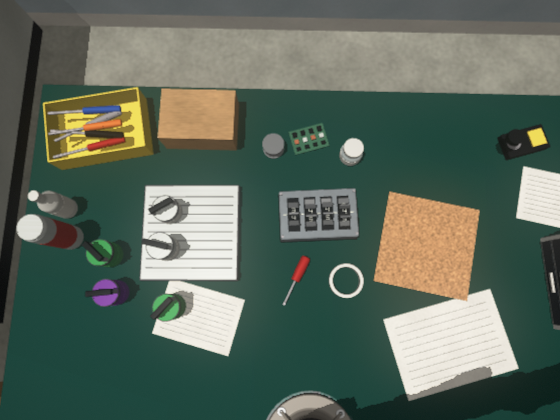

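View pics/a_side.png

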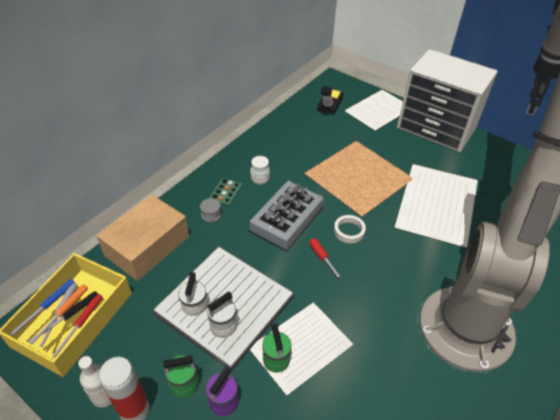

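Two aluminium canisters are on the stand, at top-view (164,208) and (158,245). The green ones at (100,252) and (167,308) and the purple one at (105,292) are off the stand, so they are look-alikes. I'll confirm this with an enlarged crop.

```bash
python3 - <<'E'
from h import *
a=cv2.imread('pics/a_top.png');b=cv2.imread('pics/a_side.png')
A=cv2.resize(a[175:330,75:255],(400,344),interpolation=cv2.INTER_CUBIC)
C=cv2.resize(a[180:250,268:368],(400,280)[:2],interpolation=cv2.INTER_CUBIC)
B=cv2.resize(b[250:370,150:300],(400,320),interpolation=cv2.INTER_CUBIC)
o=np.zeros((600,800,3),np.uint8);o[:344,:400]=A;o[:280,400:]=C;o[280:600,400:]=B;cv2.imwrite('pics/crop.png',o)
np.set_printoptions(precision=4,suppress=True)
cam='top'
P={n:cv2.imread(f'pics/a_{n}.png') for n in('top','side')}
for n in('top','side'):
    shot(n)
    for k in('can1_handle','can3_handle','can1','can3','wheel1','wheel2','wheel3','wheel4','stand','mat'):
        print(n,k,[(np.round(d['location'],1).tolist(),round(d['confidence'],2)) for d in finder.place_of(n,k)])
E
```

```text
top can1_handle []
top can3_handle [([156.5, 245.7], 0.91), ([88.4, 250.9], 0.68), ([160.3, 307.7], 0.67), ([95.4, 292.0], 0.65)]
top can1 [([115.0, 254.3], 0.9), ([170.4, 209.0], 0.78), ([168.4, 244.6], 0.76), ([116.0, 297.3], 0.72), ([177.9, 309.1], 0.62)]
top can3 [([115.0, 254.3], 0.9), ([170.4, 209.0], 0.78), ([168.4, 244.6], 0.76), ([116.0, 297.3], 0.72), ([177.9, 309.1], 0.62)]Traceback (most recent call last):
  File "<stdin>", line 13, in <module>
ValueError: it knows: board, can, can1_handle, can2_handle, can3_handle, can4_handle, controller, jar, mat, reel, screwdriver, stand, tape, wheel1_axle, wheel2_axle, wheel3_axle, wheel4_axle
```

View pics/crop.png

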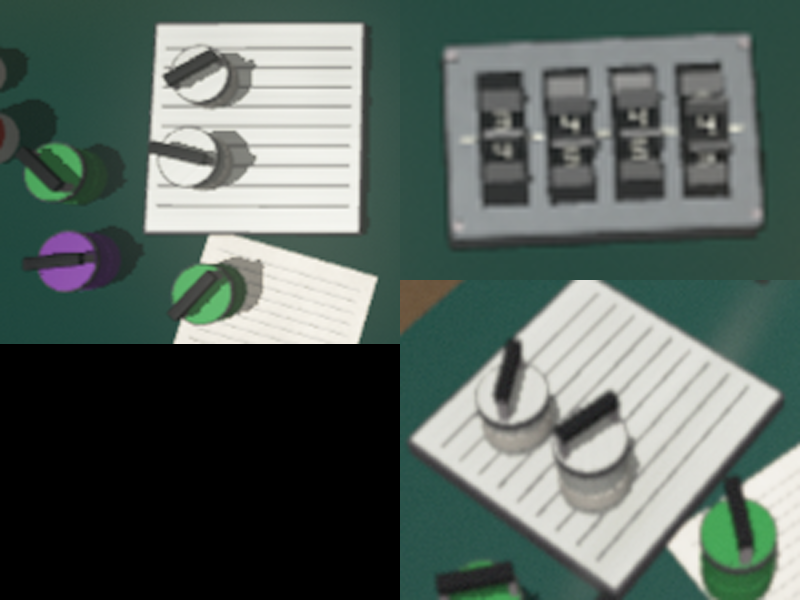

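Top view shows exactly two aluminium canisters. The far one at (164,208) is short and the near one at (158,245) is tall. The green and purple ones stand off the stand. The wheels are about half a metre ahead of the robot.

```bash
python3 - <<'E'
from h import *
np.set_printoptions(precision=4,suppress=True)
f=lambda x,y:(75+x/2.2222,175+y/2.2222)
for nm,lid,zl,h1,h2 in(('A',(200,78),.085,(170,79),(217,56)),('B',(187,157),.105,(150,148),(212,158))):
    p=at('top',f(*lid),zl);a=at('top',f(*h1),zl+.042);b=at('top',f(*h2),zl+.042)
    print(nm,'lid',p[:2],'handle',(a+b)[:2]/2,np.linalg.norm(b-a),'yaw',np.degrees(np.arctan2(*(b-a)[1::-1])))
print('stand',[at('top',q,.025)[:2] for q in((147,186),(240,186),(238,280),(141,279))])
print('mat',[at('top',q,.004)[:2] for q in((390,193),(480,208),(466,298),(375,282))])
print('ctl',[at('top',(268+x/4,180+y/4),.05)[:2] for x,y in((45,47),(350,35),(364,225),(55,240))])
print('tape',at('top',(346,281),.02),'jar',at('top',(351,152),.05),'screw',at('top',(301,267),.02))
c=cams.get_calibration('wrist');E=np.array(c['extrinsics']);print(c['fx'],c['cx'],c['cy'],-E[:3,:3].T@E[:3,3],E[:3,:3])
from scipy.spatial.transform import Rotation as R
o=monitor.get_obs();q=o['tool_rot'];print(R.from_quat(np.roll(q,-1)).as_matrix())
E
```

```text
A lid [0.569  0.3863] handle [0.5731 0.3821] 0.057419669945696084 yaw -61.50072974337069
B lid [0.4753 0.3882] handle [0.4754 0.3825] 0.0682686810758315 yaw -97.54497913200413
stand [array([0.6455, 0.4583]), array([0.652 , 0.2034]), array([0.3982, 0.1973]), array([0.3937, 0.4533])]
mat [array([ 0.6477, -0.2094]), array([ 0.6118, -0.4542]), array([ 0.3686, -0.4048]), array([ 0.4036, -0.1658])]
ctl [array([0.6328, 0.0952]), array([ 0.6461, -0.1072]), array([ 0.5192, -0.116 ]), array([0.504, 0.085])]
tape [ 0.4037 -0.0865  0.02  ] jar [ 0.7477 -0.0953  0.05  ] screw [0.437  0.0324 0.02  ]
325.19226210127806 280.81999521289606 206.46480011072225 [ 0.229  -0.6391  0.3731] [[ 0.2262 -0.9741 -0.0002]
 [-0.9294 -0.2158  0.2993]
 [-0.2916 -0.0675 -0.9542]]
[[ 0.9737  0.2277  0.    ]
 [ 0.2277 -0.9737  0.    ]
 [ 0.     -0.     -1.    ]]
```

Call:
jog_arm(
  plan=[
    {"x": 0.2,"y": -0.2,"z": -0.2,"wz": -0.04},
    {"x": 0.4,"y": -0.4,"z": -0.4,"wz": -0.08},
    {"x": 0.6,"y": -0.6,"z": -0.6,"wz": -0.12},
    {"x": 0.8,"y": -0.8,"z": -0.6,"wz": -0.16},
    {"x": 1,"y": -1,"z": -0.6,"wz": -0.177},
    {"x": 1,"y": -1,"z": -0.6,"wz": -0.177},
    {"x": 1,"y": -1,"z": -0.6,"wz": -0.177},
  ],
)

```text
invalid input at $.plan[0]: expected keys x, y, z, wx, wy, wz
```

Call:
jog_arm(
  plan=[
    {"x": 0.2},
    {"x": 0.4},
    {"x": 0.6},
    {"x": 0.8},
    {"x": 1},
    {"x": 1},
  ],
)

```text
invalid input at $.plan[0]: expected keys x, y, z, wx, wy, wz
```

Call:
jog_arm(
  plan=[
    {"x": 0.2,"y": -0.2},
    {"x": 0.4,"y": -0.4},
    {"x": 0.6,"y": -0.6},
    {"x": 0.8,"y": -0.8},
    {"x": 1,"y": -1},
    {"x": 1,"y": -1},
    {"x": 1,"y": -1},
  ],
)

```text
invalid input at $.plan[0]: expected keys x, y, z, wx, wy, wz
```

Call:
jog_arm(
  plan=[
    {"x": 0.3,"y": -0.3,"z": -0.3,"wx": 0,"wy": 0,"wz": -0.06},
    {"x": 0.6,"y": -0.6,"z": -0.6,"wx": 0,"wy": 0,"wz": -0.12},
    {"x": 1,"y": -1,"z": -0.6,"wx": 0,"wy": 0,"wz": -0.177},
    {"x": 1,"y": -1,"z": -0.6,"wx": 0,"wy": 0,"wz": -0.177},
    {"x": 1,"y": -1,"z": -0.6,"wx": 0,"wy": 0,"wz": -0.177},
    {"x": 1,"y": -1,"z": -0.6,"wx": 0,"wy": 0,"wz": -0.177},
    {"x": 1,"y": -1,"z": -0.6,"wx": 0,"wy": 0,"wz": -0.177},
    {"x": 1,"y": -1,"z": -0.6,"wx": 0,"wy": 0,"wz": -0.177},
    {"x": 1,"y": -1,"z": -0.6,"wx": 0,"wy": 0,"wz": -0.177},
  ],
)

```text
t: 1.45
eef_pos: [0.307, -0.4132, 0.3537]
tool_rot: [0.002, 0.922, 0.387, 0.001]
contact_force: [0.1, -0.5, -0.3]
gripper_width: 0.998
```

Call:
jog_arm(
  plan=[
    {"x": 0.5,"y": 0,"z": 0,"wx": 0,"wy": 0,"wz": 0},
    {"x": 1,"y": 0,"z": 0,"wx": 0,"wy": 0,"wz": 0},
    {"x": 1,"y": 0,"z": 0,"wx": 0,"wy": 0,"wz": 0},
    {"x": 1,"y": 0,"z": 0,"wx": 0,"wy": 0,"wz": 0},
    {"x": 1,"y": 0,"z": 0,"wx": 0,"wy": 0,"wz": 0},
    {"x": 1,"y": 0,"z": 0,"wx": 0,"wy": 0,"wz": 0},
  ],
)

```text
t: 1.95
eef_pos: [0.4524, -0.2638, 0.3541]
tool_rot: [0.001, 0.92, 0.392, 0.003]
contact_force: [0.6, 0.5, 0.1]
gripper_width: 0.999
```

Call:
jog_arm(
  plan=[
    {"x": 0.5,"y": -0.5,"z": 0,"wx": 0,"wy": 0,"wz": 0},
    {"x": 1,"y": -1,"z": 0,"wx": 0,"wy": 0,"wz": 0},
    {"x": 1,"y": -1,"z": 0,"wx": 0,"wy": 0,"wz": 0},
    {"x": 1,"y": -1,"z": 0,"wx": 0,"wy": 0,"wz": 0},
    {"x": 1,"y": -1,"z": 0,"wx": 0,"wy": 0,"wz": 0},
    {"x": 1,"y": -1,"z": 0,"wx": 0,"wy": 0,"wz": 0},
    {"x": 1,"y": -1,"z": 0,"wx": 0,"wy": 0,"wz": 0},
    {"x": 1,"y": -1,"z": 0,"wx": 0,"wy": 0,"wz": 0},
  ],
)

```text
t: 2.62
eef_pos: [0.4466, 0.0264, 0.355]
tool_rot: [0.0, 0.918, 0.396, 0.004]
contact_force: [0.4, 0.7, 0.4]
gripper_width: 1.0
```

Call:
jog_arm(
  plan=[
    {"x": 0.5,"y": -0.5,"z": 0,"wx": 0,"wy": 0,"wz": -0.04},
    {"x": 1,"y": -1,"z": 0,"wx": 0,"wy": 0,"wz": -0.08},
    {"x": 1,"y": -1,"z": 0,"wx": 0,"wy": 0,"wz": -0.12},
    {"x": 1,"y": -1,"z": 0,"wx": 0,"wy": 0,"wz": -0.16},
    {"x": 1,"y": -1,"z": 0,"wx": 0,"wy": 0,"wz": -0.2},
    {"x": 1,"y": -1,"z": 0,"wx": 0,"wy": 0,"wz": -0.2},
    {"x": 1,"y": -1,"z": 0,"wx": 0,"wy": 0,"wz": -0.2},
    {"x": 1,"y": -1,"z": 0,"wx": 0,"wy": 0,"wz": -0.2},
    {"x": 1,"y": -1,"z": 0,"wx": 0,"wy": 0,"wz": -0.2},
  ],
)

```text
t: 3.37
eef_pos: [0.4379, 0.3109, 0.3552]
tool_rot: [0.001, 0.749, 0.662, 0.004]
contact_force: [-0.7, 0.4, 0.1]
gripper_width: 1.0
```

```bash
cat >> h.py <<'E'
from scipy.spatial.transform import Rotation as Rr
np.set_printoptions(precision=4,suppress=True)
def yaw():
    M=Rr.from_quat(np.roll(monitor.get_obs()['tool_rot'],-1)).as_matrix();return np.degrees(np.arctan2(M[1,0],M[0,0]))
def go(p,yw=None):
    "print shift/turn fractions to reach TCP p with x_t yaw yw, tool straight down"
    o=monitor.get_obs();R0=Rr.from_quat(np.roll(o['tool_rot'],-1));M=R0.as_matrix()
    yw=yaw() if yw is None else yw
    T=Rr.from_euler('z',yw,degrees=True)*Rr.from_euler('x',180,degrees=True)
    print('shift',np.round(M.T@(np.array(p)-o['eef_pos'])/.2,3),'turn',np.round((R0.inv()*T).as_rotvec()/np.pi,3),'yaw',round(yaw(),1),'pos',o['eef_pos'])
E
python3 - <<'E'
from h import *
shot('wrist','w1.png')
for k,z in(('can1_handle',.119),('can3_handle',.139),('can',.025)):
    for d in finder.place_of('wrist',k): print(k,np.round(d['location']),round(d['confidence'],2),at('wrist',d['location'],z)[:2], at('wrist',d['location'],z+.02)[:2])
print(proj('wrist',[.573,.382,.119]),proj('wrist',[.4754,.3825,.139]))
E
```

```text
can1_handle [374. 321.] 0.56 [0.5497 0.0726] [0.5444 0.0891]
can1_handle [376. 337.] 0.53 [0.5538 0.038 ] [0.5483 0.0563]
can3_handle [191.  13.] 0.88 [0.3673 0.5092] [0.3719 0.5022]
can3_handle [186. 142.] 0.7 [0.3404 0.3624] [0.3465 0.3636]
can3_handle [376. 356.] 0.68 [0.5498 0.0157] [0.5442 0.0363]
can3_handle [306. 104.] 0.65 [0.4795 0.3847] [0.4777 0.3847]
can [271.   4.] 0.88 [0.4593 0.5406] [0.4589 0.5339]
can [300. 104.] 0.74 [0.4817 0.3863] [0.4803 0.3862]
can [200. 132.] 0.66 [0.331  0.3674] [0.336  0.3681]
can [211.  30.] 0.64 [0.3693 0.5155] [0.3726 0.5099]
can [366.  98.] 0.61 [0.5786 0.3852] [0.5731 0.3851]
[382.2903  99.3405] [302.4218 106.4436]
```

View pics/w1.png

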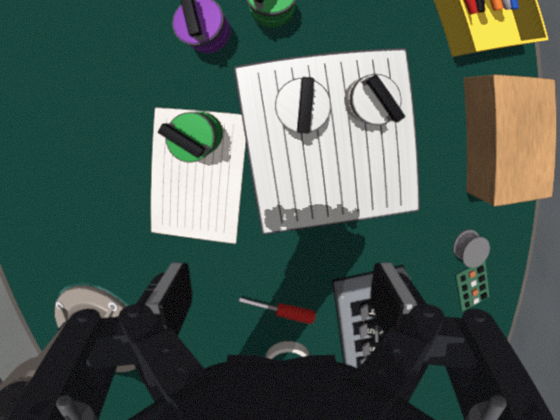

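The wrist view confirms the two aluminium canisters on the stand. The tall one's bar runs from (307,78) to (305,132) and the short one's from (369,76) to (402,120).

```bash
cat >> h.py <<'E'
def bar(a,b,z):
    a=at('wrist',a,z);b=at('wrist',b,z);print('bar mid',(a+b)[:2]/2,'len',np.linalg.norm(b-a),'yaw',np.degrees(np.arctan2(*(b-a)[1::-1]))%180);return (a+b)/2
E
python3 - <<'E'
from h import *
m=bar((307,79),(305,132),.145);bar((370,77),(400,120),.125)
go([.4765,.386,.20],85)
E
```

```text
bar mid [0.479  0.3831] len 0.05780405276776101 yaw 80.69149013139149
bar mid [0.5751 0.3826] len 0.06228933809526549 yaw 121.07063301731114
shift [0.413 0.126 0.78 ] turn [ 0.003 -0.001 -0.014] yaw 82.5 pos [0.4393 0.3071 0.3555]
```

Call:
jog_arm(
  plan=[
    {"x": 0.2,"y": 0.07,"z": 0.15,"wx": 0,"wy": 0,"wz": 0.005},
    {"x": 0.4,"y": 0.138,"z": 0.3,"wx": 0,"wy": 0,"wz": 0.005},
    {"x": 0.4,"y": 0.138,"z": 0.45,"wx": 0,"wy": 0,"wz": 0.005},
    {"x": 0.4,"y": 0.138,"z": 0.6,"wx": 0,"wy": 0,"wz": 0.005},
    {"x": 0.4,"y": 0.138,"z": 0.78,"wx": 0,"wy": 0,"wz": 0.005},
    {"x": 0.4,"y": 0.138,"z": 0.78,"wx": 0,"wy": 0,"wz": 0.005},
    {"x": 0.4,"y": 0.138,"z": 0.78,"wx": 0,"wy": 0,"wz": 0.005},
    {"x": 0.4,"y": 0.138,"z": 0.78,"wx": 0,"wy": 0,"wz": 0.005},
  ],
  hand=0.3,
  grip_force=80,
)

```text
t: 4.23
eef_pos: [0.4797, 0.383, 0.2022]
tool_rot: [0.002, 0.758, 0.653, 0.005]
contact_force: [0.3, 0.0, 0.9]
gripper_width: 0.652
```

```bash
python3 - <<'E'
from h import *
shot('wrist','w2.png')
for k in('can3_handle',):
    for d in finder.place_of('wrist',k): print(k,np.round(d['location']),round(d['confidence'],2),at('wrist',d['location'],.139)[:2])
print(proj('wrist',[.4785,.3835,.147]))
go([.4785,.3835,.12],81.5)
E
```

```text
can3_handle [105. 254.] 0.9 [0.3421 0.379 ]
can3_handle [272. 217.] 0.71 [0.4762 0.3902]
can3_handle [94. 64.] 0.68 [0.3705 0.5182]
[277.4086 230.1864]
shift [-0.005 -0.011  0.415] turn [ 0.004 -0.002  0.   ] yaw 81.5 pos [0.4798 0.3838 0.2031]
```

View pics/w2.png

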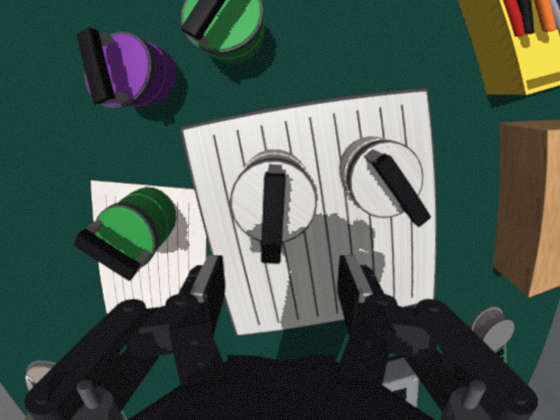

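```bash
python3 - <<'E'
from h import *
m=bar((275,172),(271,260),.147);bar((375,156),(423,220),.127)
go([m[0],m[1],.12],81.5)
E
```

```text
bar mid [0.4769 0.3923] len 0.06042515694601748 yaw 78.54661167924552
bar mid [0.5707 0.3926] len 0.06453345389518185 yaw 123.6268448597813
shift [ 0.037 -0.025  0.415] turn [ 0.004 -0.002  0.   ] yaw 81.5 pos [0.4798 0.3838 0.2031]
```

Call:
jog_arm(
  plan=[
    {"x": 0.03,"y": -0.015,"z": 0.1,"wx": 0.003,"wy": 0,"wz": 0.008},
    {"x": 0.03,"y": -0.015,"z": 0.2,"wx": 0.003,"wy": 0,"wz": 0.008},
    {"x": 0.03,"y": -0.015,"z": 0.3,"wx": 0.003,"wy": 0,"wz": 0.008},
    {"x": 0.03,"y": -0.015,"z": 0.4,"wx": 0.003,"wy": 0,"wz": 0.008},
    {"x": 0.03,"y": -0.015,"z": 0.41,"wx": 0.003,"wy": 0,"wz": 0.008},
    {"x": 0.03,"y": -0.015,"z": 0.41,"wx": 0.003,"wy": 0,"wz": 0.008},
  ],
)

```text
t: 4.83
eef_pos: [0.4791, 0.3905, 0.1219]
tool_rot: [-0.001, 0.766, 0.643, 0.003]
contact_force: [-0.6, 0.2, 1.0]
gripper_width: 0.649
```

Call:
jog_arm(
  plan=[
    {"x": 0,"y": 0,"z": 0,"wx": 0,"wy": 0,"wz": 0},
    {"x": 0,"y": 0,"z": 0,"wx": 0,"wy": 0,"wz": 0},
    {"x": 0,"y": 0,"z": 0,"wx": 0,"wy": 0,"wz": 0},
    {"x": 0,"y": 0,"z": 0,"wx": 0,"wy": 0,"wz": 0},
    {"x": 0,"y": 0,"z": 0,"wx": 0,"wy": 0,"wz": 0},
    {"x": 0,"y": 0,"z": 0,"wx": 0,"wy": 0,"wz": 0},
    {"x": 0,"y": 0,"z": 0,"wx": 0,"wy": 0,"wz": 0},
    {"x": 0,"y": 0,"z": 0,"wx": 0,"wy": 0,"wz": 0},
  ],
  hand=-1,
  grip_force=80,
)

```text
t: 5.5
eef_pos: [0.4785, 0.3916, 0.1234]
tool_rot: [-0.002, 0.765, 0.644, 0.004]
contact_force: [-3.1, 0.5, 6.7]
gripper_width: 0.148
```

Call:
jog_arm(
  plan=[
    {"x": 0,"y": 0,"z": -0.05,"wx": 0,"wy": 0,"wz": 0},
    {"x": 0,"y": 0,"z": -0.15,"wx": 0,"wy": 0,"wz": 0},
    {"x": 0,"y": 0,"z": -0.28,"wx": 0,"wy": 0,"wz": 0},
    {"x": 0,"y": 0,"z": -0.4,"wx": 0,"wy": 0,"wz": 0.03},
    {"x": -0.1,"y": 0,"z": -0.5,"wx": 0,"wy": 0,"wz": 0.06},
    {"x": -0.25,"y": 0,"z": -0.55,"wx": 0,"wy": 0,"wz": 0.09},
    {"x": -0.4,"y": 0,"z": -0.55,"wx": 0,"wy": 0,"wz": 0.12},
    {"x": -0.55,"y": 0,"z": -0.55,"wx": 0,"wy": 0,"wz": 0.15},
    {"x": -0.7,"y": 0,"z": -0.55,"wx": 0,"wy": 0,"wz": 0.18},
    {"x": -0.85,"y": 0,"z": -0.55,"wx": 0,"wy": 0,"wz": 0.195},
    {"x": -1,"y": 0,"z": -0.55,"wx": 0,"wy": 0,"wz": 0.195},
    {"x": -1,"y": 0,"z": -0.55,"wx": 0,"wy": 0,"wz": 0.195},
  ],
  grip_force=120,
)

```text
t: 6.5
eef_pos: [0.4426, 0.1863, 0.231]
tool_rot: [0.0, 0.925, 0.38, 0.001]
contact_force: [-0.3, -0.3, -4.8]
gripper_width: 0.136
```

Call:
jog_arm(
  plan=[
    {"x": -0.07,"y": 0.1,"z": 0,"wx": 0,"wy": 0,"wz": 0},
    {"x": -0.175,"y": 0.25,"z": 0,"wx": 0,"wy": 0,"wz": 0},
    {"x": -0.28,"y": 0.4,"z": 0,"wx": 0,"wy": 0,"wz": 0},
    {"x": -0.385,"y": 0.55,"z": 0,"wx": 0,"wy": 0,"wz": 0},
    {"x": -0.49,"y": 0.7,"z": 0,"wx": 0,"wy": 0,"wz": 0},
    {"x": -0.595,"y": 0.85,"z": 0,"wx": 0,"wy": 0,"wz": 0},
    {"x": -0.7,"y": 1,"z": 0,"wx": 0,"wy": 0,"wz": 0},
    {"x": -0.7,"y": 1,"z": 0,"wx": 0,"wy": 0,"wz": 0},
  ],
)

```text
t: 7.17
eef_pos: [0.4837, -0.0633, 0.2307]
tool_rot: [0.002, 0.927, 0.375, -0.0]
contact_force: [-0.2, -0.9, -4.8]
gripper_width: 0.138
```

Call:
jog_arm(
  plan=[
    {"x": -0.07,"y": 0.1,"z": 0,"wx": 0,"wy": 0,"wz": 0},
    {"x": -0.15,"y": 0.25,"z": 0,"wx": 0,"wy": 0,"wz": 0},
    {"x": -0.23,"y": 0.4,"z": 0,"wx": 0,"wy": 0,"wz": 0},
    {"x": -0.3,"y": 0.55,"z": 0,"wx": 0,"wy": 0,"wz": 0},
    {"x": -0.4,"y": 0.7,"z": 0,"wx": 0,"wy": 0,"wz": 0},
    {"x": -0.5,"y": 0.85,"z": 0,"wx": 0,"wy": 0,"wz": 0},
    {"x": -0.6,"y": 1,"z": 0,"wx": 0,"wy": 0,"wz": 0},
    {"x": -0.6,"y": 1,"z": 0,"wx": 0,"wy": 0,"wz": 0},
    {"x": -0.6,"y": 1,"z": 0,"wx": 0,"wy": 0,"wz": 0},
  ],
)

```text
t: 7.92
eef_pos: [0.5358, -0.2931, 0.2309]
tool_rot: [0.002, 0.928, 0.373, -0.001]
contact_force: [0.2, 1.4, -4.2]
gripper_width: 0.137
```

```bash
python3 - <<'E'
from h import *
print(monitor.get_obs()['gripper_width'])
go([.567,-.319,.105])
E
```

```text
0.13660177347576818
shift [0.025 0.2   0.63 ] turn [0.001 0.001 0.   ] yaw 43.8 pos [ 0.5358 -0.2931  0.2309]
```

Call:
jog_arm(
  plan=[
    {"x": 0.01,"y": 0.1,"z": 0.1,"wx": 0,"wy": 0,"wz": 0},
    {"x": 0.025,"y": 0.2,"z": 0.2,"wx": 0,"wy": 0,"wz": 0},
    {"x": 0.025,"y": 0.2,"z": 0.3,"wx": 0,"wy": 0,"wz": 0},
    {"x": 0.025,"y": 0.2,"z": 0.4,"wx": 0,"wy": 0,"wz": 0},
    {"x": 0.025,"y": 0.2,"z": 0.5,"wx": 0,"wy": 0,"wz": 0},
    {"x": 0.025,"y": 0.2,"z": 0.57,"wx": 0,"wy": 0,"wz": 0},
    {"x": 0.025,"y": 0.2,"z": 0.61,"wx": 0,"wy": 0,"wz": 0},
    {"x": 0.025,"y": 0.2,"z": 0.63,"wx": 0,"wy": 0,"wz": 0},
    {"x": 0.025,"y": 0.2,"z": 0.635,"wx": 0,"wy": 0,"wz": 0},
    {"x": 0.025,"y": 0.2,"z": 0.635,"wx": 0,"wy": 0,"wz": 0},
  ],
)

```text
t: 8.75
eef_pos: [0.5675, -0.3189, 0.1048]
tool_rot: [0.002, 0.928, 0.373, -0.0]
contact_force: [-0.1, -0.4, -3.3]
gripper_width: 0.135
```

Call:
jog_arm(
  plan=[
    {"x": 0,"y": 0,"z": 0.007,"wx": 0,"wy": 0,"wz": 0},
    {"x": 0,"y": 0,"z": 0.012,"wx": 0,"wy": 0,"wz": 0},
    {"x": 0,"y": 0,"z": 0.012,"wx": 0,"wy": 0,"wz": 0},
  ],
)

```text
t: 9.0
eef_pos: [0.5679, -0.3192, 0.103]
tool_rot: [0.002, 0.928, 0.373, -0.0]
contact_force: [-0.7, -1.6, -4.9]
gripper_width: 0.138
```

Call:
jog_arm(
  plan=[
    {"x": 0,"y": 0,"z": 0,"wx": 0,"wy": 0,"wz": 0},
    {"x": 0,"y": 0,"z": 0,"wx": 0,"wy": 0,"wz": 0},
    {"x": 0,"y": 0,"z": 0,"wx": 0,"wy": 0,"wz": 0},
    {"x": 0,"y": 0,"z": 0,"wx": 0,"wy": 0,"wz": 0},
    {"x": 0,"y": 0,"z": -0.1,"wx": 0,"wy": 0,"wz": 0},
    {"x": 0,"y": 0,"z": -0.3,"wx": 0,"wy": 0,"wz": 0},
    {"x": 0,"y": 0,"z": -0.5,"wx": 0,"wy": 0,"wz": 0},
    {"x": -0.15,"y": 0,"z": -0.7,"wx": 0,"wy": 0,"wz": 0},
    {"x": -0.15,"y": 0,"z": -0.85,"wx": 0,"wy": 0,"wz": 0},
    {"x": -0.15,"y": 0,"z": -0.85,"wx": 0,"wy": 0,"wz": 0},
  ],
  hand=0.3,
)

```text
t: 9.83
eef_pos: [0.5481, -0.3427, 0.282]
tool_rot: [0.008, 0.928, 0.371, 0.003]
contact_force: [0.5, 0.1, 0.8]
gripper_width: 0.647
```

```bash
python3 - <<'E'
from h import *
a=shot('top','b_top.png')
im=cv2.imread('pics/b_top.png')
L=cv2.resize(im[170:330,75:255],(400,356),interpolation=cv2.INTER_CUBIC);R=cv2.resize(im[170:330,340:520],(400,356),interpolation=cv2.INTER_CUBIC)
cv2.imwrite('pics/b.png',np.hstack([L,R]))
for d in finder.place_of('top','can'): print(np.round(d['location']),round(d['confidence'],2),at('top',d['location'],.025)[:2])
for d in finder.place_of('top','can1_handle'): print(np.round(d['location']),round(d['confidence'],2),at('top',d['location'],.119)[:2])
print(monitor.get_obs()['eef_pos'],yaw())
E
```

```text
[170. 211.] 0.88 [0.5768 0.3911]
[430. 225.] 0.87 [ 0.5588 -0.3101]
[176. 308.] 0.73 [0.3225 0.3563]
[113. 255.] 0.61 [0.4537 0.5324]
[ 0.5461 -0.339   0.2735] 43.79031868387425
```

View pics/b.png

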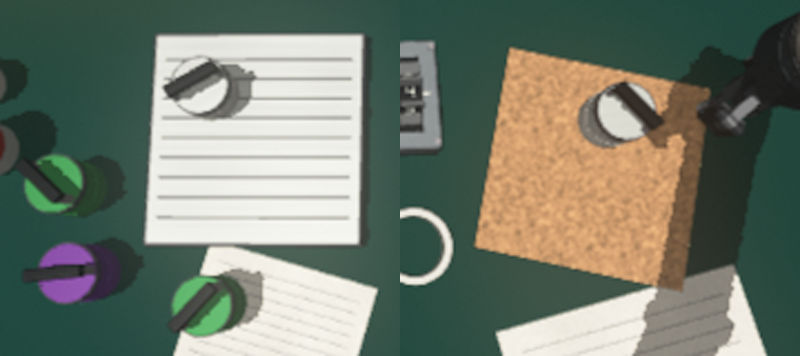

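The tall canister now stands upright well inside the mat, and the short one is still on the stand. Going back for it.

Call:
jog_arm(
  plan=[
    {"x": 0.3,"y": -0.3,"z": 0,"wx": 0,"wy": 0,"wz": 0},
    {"x": 0.6,"y": -0.6,"z": 0,"wx": 0,"wy": 0,"wz": 0},
    {"x": 1,"y": -1,"z": 0,"wx": 0,"wy": 0,"wz": 0},
    {"x": 1,"y": -1,"z": 0,"wx": 0,"wy": 0,"wz": 0},
    {"x": 1,"y": -1,"z": 0,"wx": 0,"wy": 0,"wz": 0},
    {"x": 1,"y": -1,"z": 0,"wx": 0,"wy": 0,"wz": 0},
    {"x": 1,"y": -1,"z": 0,"wx": 0,"wy": 0,"wz": 0},
    {"x": 1,"y": -1,"z": 0,"wx": 0,"wy": 0,"wz": 0},
  ],
)

```text
t: 10.65
eef_pos: [0.5512, -0.0463, 0.2711]
tool_rot: [0.0, 0.925, 0.379, 0.0]
contact_force: [0.3, -0.0, -0.1]
gripper_width: 0.652
```

Call:
jog_arm(
  plan=[
    {"x": 0.3,"y": -0.3,"z": 0,"wx": 0,"wy": 0,"wz": -0.04},
    {"x": 0.6,"y": -0.6,"z": 0,"wx": 0,"wy": 0,"wz": -0.08},
    {"x": 1,"y": -1,"z": 0,"wx": 0,"wy": 0,"wz": -0.12},
    {"x": 1,"y": -1,"z": 0,"wx": 0,"wy": 0,"wz": -0.16},
    {"x": 1,"y": -1,"z": 0,"wx": 0,"wy": 0,"wz": -0.2},
    {"x": 1,"y": -1,"z": 0,"wx": 0,"wy": 0,"wz": -0.24},
    {"x": 1,"y": -1,"z": 0,"wx": 0,"wy": 0,"wz": -0.28},
    {"x": 1,"y": -1,"z": 0,"wx": 0,"wy": 0,"wz": -0.32},
    {"x": 1,"y": -1,"z": 0,"wx": 0,"wy": 0,"wz": -0.36},
    {"x": 1,"y": -1,"z": 0,"wx": 0,"wy": 0,"wz": -0.4},
    {"x": 1,"y": -1,"z": 0,"wx": 0,"wy": 0,"wz": -0.43},
    {"x": 1,"y": -1,"z": 0,"wx": 0,"wy": 0,"wz": -0.43},
  ],
)

```text
t: 11.65
eef_pos: [0.5528, 0.2364, 0.269]
tool_rot: [-0.001, 0.483, 0.875, -0.001]
contact_force: [0.5, 0.9, -0.7]
gripper_width: 0.646
```

```bash
python3 - <<'E'
from h import *
go([.573,.385,.19],122)
E
```

```text
shift [0.575 0.482 0.394] turn [-0.001 -0.     0.001] yaw 122.2 pos [0.5528 0.2364 0.269 ]
```

Call:
jog_arm(
  plan=[
    {"x": 0.2,"y": 0.16,"z": 0.1,"wx": 0,"wy": 0,"wz": 0},
    {"x": 0.4,"y": 0.32,"z": 0.2,"wx": 0,"wy": 0,"wz": 0},
    {"x": 0.575,"y": 0.48,"z": 0.3,"wx": 0,"wy": 0,"wz": 0},
    {"x": 0.575,"y": 0.48,"z": 0.39,"wx": 0,"wy": 0,"wz": 0},
    {"x": 0.575,"y": 0.48,"z": 0.39,"wx": 0,"wy": 0,"wz": 0},
    {"x": 0.575,"y": 0.48,"z": 0.39,"wx": 0,"wy": 0,"wz": 0},
    {"x": 0.575,"y": 0.48,"z": 0.39,"wx": 0,"wy": 0,"wz": 0},
  ],
)

```text
t: 12.23
eef_pos: [0.5723, 0.3843, 0.1899]
tool_rot: [-0.001, 0.484, 0.875, -0.002]
contact_force: [-0.1, -1.1, 0.9]
gripper_width: 0.648
```

```bash
python3 - <<'E'
from h import *
shot('wrist','w3.png')
for d in finder.place_of('wrist','can1_handle'): print(np.round(d['location']),round(d['confidence'],2),at('wrist',d['location'],.119)[:2])
print(proj('wrist',[.573,.387,.127]))
go([.573,.387,.10],122)
E
```

```text
[281.8353 218.8617]
shift [0.017 0.008 0.458] turn [-0.001  0.     0.   ] yaw 122.0 pos [0.5735 0.3834 0.1917]
```

View pics/w3.png

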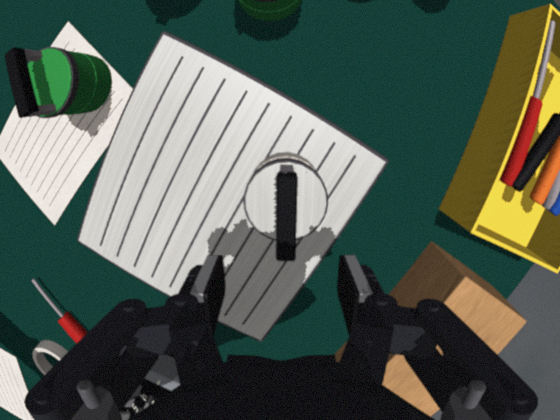

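Call:
jog_arm(
  plan=[
    {"x": 0.03,"y": 0.02,"z": 0.1,"wx": 0,"wy": 0,"wz": 0},
    {"x": 0.03,"y": 0.02,"z": 0.2,"wx": 0,"wy": 0,"wz": 0},
    {"x": 0.03,"y": 0.02,"z": 0.3,"wx": 0,"wy": 0,"wz": 0},
    {"x": 0.03,"y": 0.02,"z": 0.4,"wx": 0,"wy": 0,"wz": 0},
    {"x": 0.03,"y": 0.02,"z": 0.455,"wx": 0,"wy": 0,"wz": 0},
    {"x": 0.03,"y": 0.02,"z": 0.455,"wx": 0,"wy": 0,"wz": 0},
  ],
)

```text
t: 12.83
eef_pos: [0.5737, 0.3879, 0.0989]
tool_rot: [-0.0, 0.486, 0.874, -0.002]
contact_force: [-0.2, -0.4, -0.0]
gripper_width: 0.651
```

Call:
jog_arm(
  plan=[
    {"x": 0,"y": 0,"z": 0,"wx": 0,"wy": 0,"wz": 0},
    {"x": 0,"y": 0,"z": 0,"wx": 0,"wy": 0,"wz": 0},
    {"x": 0,"y": 0,"z": 0,"wx": 0,"wy": 0,"wz": 0},
    {"x": 0,"y": 0,"z": 0,"wx": 0,"wy": 0,"wz": 0},
    {"x": 0,"y": 0,"z": 0,"wx": 0,"wy": 0,"wz": 0},
    {"x": 0,"y": 0,"z": 0,"wx": 0,"wy": 0,"wz": 0},
    {"x": 0,"y": 0,"z": 0,"wx": 0,"wy": 0,"wz": 0},
    {"x": 0,"y": 0,"z": 0,"wx": 0,"wy": 0,"wz": 0},
  ],
  hand=-1,
  grip_force=120,
)

```text
t: 13.5
eef_pos: [0.5743, 0.3881, 0.1008]
tool_rot: [0.0, 0.486, 0.874, -0.002]
contact_force: [-1.8, -3.2, 7.3]
gripper_width: 0.143
```

Call:
jog_arm(
  plan=[
    {"x": 0,"y": 0,"z": -0.05,"wx": 0,"wy": 0,"wz": 0},
    {"x": 0,"y": 0,"z": -0.15,"wx": 0,"wy": 0,"wz": 0.03},
    {"x": 0,"y": 0,"z": -0.28,"wx": 0,"wy": 0,"wz": 0.07},
    {"x": 0,"y": 0,"z": -0.4,"wx": 0,"wy": 0,"wz": 0.11},
    {"x": -0.05,"y": -0.05,"z": -0.5,"wx": 0,"wy": 0,"wz": 0.15},
    {"x": -0.15,"y": -0.17,"z": -0.58,"wx": 0,"wy": 0,"wz": 0.19},
    {"x": -0.25,"y": -0.28,"z": -0.58,"wx": 0,"wy": 0,"wz": 0.23},
    {"x": -0.35,"y": -0.4,"z": -0.58,"wx": 0,"wy": 0,"wz": 0.27},
    {"x": -0.45,"y": -0.52,"z": -0.58,"wx": 0,"wy": 0,"wz": 0.31},
    {"x": -0.55,"y": -0.63,"z": -0.58,"wx": 0,"wy": 0,"wz": 0.35},
    {"x": -0.65,"y": -0.75,"z": -0.58,"wx": 0,"wy": 0,"wz": 0.39},
    {"x": -0.69,"y": -0.785,"z": -0.58,"wx": 0,"wy": 0,"wz": 0.425},
  ],
)

```text
t: 14.5
eef_pos: [0.512, 0.1832, 0.2173]
tool_rot: [0.003, 0.924, 0.381, -0.003]
contact_force: [-1.0, -0.6, -5.7]
gripper_width: 0.141
```

```bash
python3 - <<'E'
from h import *
print(monitor.get_obs()['gripper_width'])
go([.48,-.05,.217],45)
E
```

```text
0.14068459826279764
shift [-0.935  0.714  0.011] turn [ 0.001  0.003 -0.001] yaw 44.8 pos [0.512  0.1832 0.2173]
```

Call:
jog_arm(
  plan=[
    {"x": -0.1,"y": 0.07,"z": 0,"wx": 0,"wy": 0,"wz": 0},
    {"x": -0.23,"y": 0.17,"z": 0,"wx": 0,"wy": 0,"wz": 0},
    {"x": -0.37,"y": 0.28,"z": 0,"wx": 0,"wy": 0,"wz": 0},
    {"x": -0.5,"y": 0.38,"z": 0,"wx": 0,"wy": 0,"wz": 0},
    {"x": -0.65,"y": 0.5,"z": 0,"wx": 0,"wy": 0,"wz": 0},
    {"x": -0.8,"y": 0.61,"z": 0,"wx": 0,"wy": 0,"wz": 0},
    {"x": -0.94,"y": 0.71,"z": 0,"wx": 0,"wy": 0,"wz": 0},
    {"x": -0.94,"y": 0.71,"z": 0,"wx": 0,"wy": 0,"wz": 0},
  ],
)

```text
t: 15.17
eef_pos: [0.4766, -0.0581, 0.2191]
tool_rot: [0.005, 0.926, 0.377, -0.005]
contact_force: [-0.7, -1.1, -4.3]
gripper_width: 0.138
```

```bash
python3 - <<'E'
from h import *
print(monitor.get_obs()['gripper_width'])
go([.449,-.299,.217],45)
E
```

```text
0.13771253133292918
shift [-0.94   0.766  0.026] turn [ 0.002  0.004 -0.004] yaw 44.3 pos [ 0.4766 -0.0581  0.2191]
```

Call:
jog_arm(
  plan=[
    {"x": -0.1,"y": 0.07,"z": 0,"wx": 0,"wy": 0,"wz": 0},
    {"x": -0.23,"y": 0.18,"z": 0,"wx": 0,"wy": 0,"wz": 0},
    {"x": -0.37,"y": 0.3,"z": 0,"wx": 0,"wy": 0.003,"wz": 0},
    {"x": -0.5,"y": 0.4,"z": 0,"wx": 0,"wy": 0.003,"wz": 0},
    {"x": -0.65,"y": 0.53,"z": 0,"wx": 0,"wy": 0.003,"wz": 0},
    {"x": -0.8,"y": 0.65,"z": 0,"wx": 0,"wy": 0.003,"wz": 0},
    {"x": -0.9,"y": 0.73,"z": 0,"wx": 0,"wy": 0.003,"wz": 0},
    {"x": -0.94,"y": 0.765,"z": 0,"wx": 0,"wy": 0.003,"wz": 0},
    {"x": -0.94,"y": 0.765,"z": 0,"wx": 0,"wy": 0.003,"wz": 0},
  ],
)

```text
t: 15.92
eef_pos: [0.4478, -0.3017, 0.2222]
tool_rot: [0.003, 0.927, 0.375, -0.001]
contact_force: [0.4, -0.2, -4.2]
gripper_width: 0.134
```

```bash
python3 - <<'E'
from h import *
print(monitor.get_obs()['gripper_width'])
go([.449,-.299,.081])
E
```

```text
0.13443218063719267
shift [ 0.016 -0.009  0.706] turn [0.002 0.001 0.   ] yaw 44.0 pos [ 0.4478 -0.3017  0.2222]
```

Call:
jog_arm(
  plan=[
    {"x": 0.01,"y": 0,"z": 0.1,"wx": 0,"wy": 0,"wz": 0},
    {"x": 0.01,"y": 0,"z": 0.22,"wx": 0,"wy": 0,"wz": 0},
    {"x": 0.01,"y": 0,"z": 0.34,"wx": 0,"wy": 0,"wz": 0},
    {"x": 0.01,"y": 0,"z": 0.46,"wx": 0,"wy": 0,"wz": 0},
    {"x": 0.01,"y": 0,"z": 0.56,"wx": 0,"wy": 0,"wz": 0},
    {"x": 0.01,"y": 0,"z": 0.63,"wx": 0,"wy": 0,"wz": 0},
    {"x": 0.01,"y": 0,"z": 0.67,"wx": 0,"wy": 0,"wz": 0},
    {"x": 0.01,"y": 0,"z": 0.69,"wx": 0,"wy": 0,"wz": 0},
    {"x": 0.01,"y": 0,"z": 0.7,"wx": 0,"wy": 0,"wz": 0},
    {"x": 0.01,"y": 0,"z": 0.705,"wx": 0,"wy": 0,"wz": 0},
    {"x": 0.01,"y": 0,"z": 0.707,"wx": 0,"wy": 0,"wz": 0},
    {"x": 0.01,"y": 0,"z": 0.707,"wx": 0,"wy": 0,"wz": 0},
  ],
)

```text
t: 16.92
eef_pos: [0.4499, -0.3014, 0.0816]
tool_rot: [0.004, 0.927, 0.375, -0.0]
contact_force: [0.2, 0.0, -5.1]
gripper_width: 0.139
```

Call:
jog_arm(
  plan=[
    {"x": 0,"y": 0,"z": 0,"wx": 0,"wy": 0,"wz": 0},
    {"x": 0,"y": 0,"z": 0,"wx": 0,"wy": 0,"wz": 0},
    {"x": 0,"y": 0,"z": 0,"wx": 0,"wy": 0,"wz": 0},
    {"x": 0,"y": 0,"z": 0,"wx": 0,"wy": 0,"wz": 0},
    {"x": 0,"y": 0,"z": -0.1,"wx": 0,"wy": 0,"wz": 0},
    {"x": 0,"y": 0,"z": -0.3,"wx": 0,"wy": 0,"wz": 0},
    {"x": 0,"y": 0,"z": -0.5,"wx": 0,"wy": 0,"wz": 0},
    {"x": 0,"y": 0,"z": -0.7,"wx": 0,"wy": 0,"wz": 0},
    {"x": 0,"y": 0,"z": -0.85,"wx": 0,"wy": 0,"wz": 0},
    {"x": 0,"y": 0,"z": -0.85,"wx": 0,"wy": 0,"wz": 0},
  ],
  hand=0.2,
)

```text
t: 17.75
eef_pos: [0.4531, -0.3018, 0.259]
tool_rot: [0.009, 0.927, 0.375, 0.003]
contact_force: [0.4, -0.4, -0.0]
gripper_width: 0.598
```

Call:
jog_arm(
  plan=[
    {"x": 0.15,"y": 0,"z": 0,"wx": 0,"wy": 0,"wz": -0.04},
    {"x": 0.3,"y": -0.1,"z": 0,"wx": 0,"wy": 0,"wz": -0.08},
    {"x": 0.5,"y": -0.25,"z": 0,"wx": 0,"wy": 0,"wz": -0.12},
    {"x": 0.7,"y": -0.44,"z": 0,"wx": 0,"wy": 0,"wz": -0.16},
    {"x": 1,"y": -0.44,"z": 0,"wx": 0,"wy": 0,"wz": -0.2},
    {"x": 1,"y": -0.44,"z": 0,"wx": 0,"wy": 0,"wz": -0.24},
    {"x": 1,"y": -0.44,"z": 0,"wx": 0,"wy": 0,"wz": -0.28},
    {"x": 1,"y": -0.44,"z": 0,"wx": 0,"wy": 0,"wz": -0.28},
    {"x": 1,"y": -0.44,"z": 0,"wx": 0,"wy": 0,"wz": -0.28},
    {"x": 1,"y": -0.44,"z": 0,"wx": 0,"wy": 0,"wz": -0.28},
  ],
  hand=-1,
)

```text
t: 18.58
eef_pos: [0.5352, -0.101, 0.257]
tool_rot: [0.009, 0.681, 0.732, -0.001]
contact_force: [0.3, -0.2, 0.7]
gripper_width: -0.002
```

```bash
python3 - <<'E'
from h import *
shot('wrist','w4.png');print(monitor.get_obs()['gripper_width'])
for i in range(1,5):
    d=finder.place_of('wrist',f'wheel{i}_axle')
    for e in d[:2]: print(i,np.round(e['location'],1),round(e['confidence'],2),at('wrist',e['location'],.045)[:2])
im=cv2.imread('pics/w4.png')
c=proj('wrist',[.5755,-.011,.08]).astype(int);print(c)
x0=max(0,min(560-200,c[0]-100));y0=max(0,min(420-150,c[1]-75));print(x0,y0)
cv2.imwrite('pics/w4c.png',cv2.resize(im[y0:y0+150,x0:x0+200],(800,600),interpolation=cv2.INTER_CUBIC))
go([.5755,-.06,.25],94)
E
```

```text
-0.00033446944024341534
1 [323.   37.8] 0.95 [0.5724 0.0538]
2 [320.   73.1] 0.64 [0.5721 0.0144]
3 [322.4 114.4] 0.81 [ 0.5785 -0.0301]
4 [319.2  71.7] 0.67 [0.5712 0.0164]
[325  96]
225 21
shift [0.187 0.214 0.036] turn [0.004 0.005 0.001] yaw 94.3 pos [ 0.5355 -0.1004  0.2573]
```

View pics/w4.png

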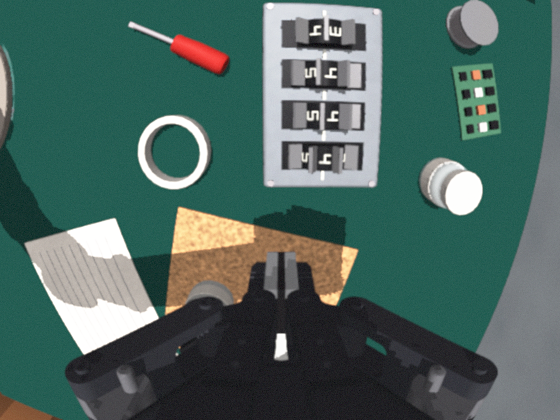

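View pics/w4c.png

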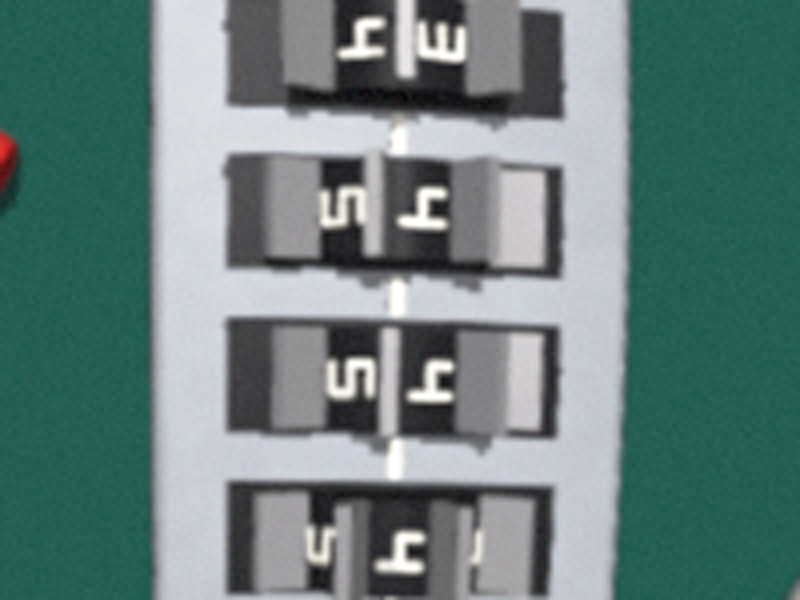

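The picture shows the wheels from left to right at about 3.5, 4.4, 4.45 and 4.05, with the white dashes marking the reading line. To reach 5 2 6 1 I push wheels 1 and 3 away from the robot by about 1.5 numbers each. Wheels 2 and 4 come toward the robot by about 2.4 and 3 numbers.

```bash
python3 - <<'E'
from h import *
for q in((398,135),(398,297),(394,460)): print(at('wrist',(225+q[0]/4,21+q[1]/4),.05)[:2])
# rib edges (tip-face) projections for angle estimates
o=np.array([.5755,-.011]);c,s=np.cos(np.radians(4)),np.sin(np.radians(4));ex=np.array([c,s]);ey=np.array([-s,c])
print([ (proj('wrist',[*(o+ey*y),.05])-[225,21])*4 for y in(22,0,-22)])
for q in((151,48),(156,215),(612,215)): print(at('wrist',(225+q[0]/4,21+q[1]/4),.05)[:2])
im=cv2.imread('pics/w4.png');cv2.imwrite('pics/tip.png',cv2.resize(im[235:315,225:335],(550,400),interpolation=cv2.INTER_CUBIC))
e=monitor.get_obs()['eef_pos'];print(e,proj('wrist',e))
E
```

```text
[0.5748 0.035 ]
[ 0.5783 -0.0089]
[ 0.5812 -0.0529]
[array([  236.0954, -1696.369 ]), array([387.0787, 303.6451]), array([ 221.437 , 2348.8692])]
[0.5085 0.0534]
[0.5131 0.0078]
[0.635  0.0209]
[ 0.5355 -0.1004  0.2573] [279.8115 270.0456]
```

View pics/tip.png

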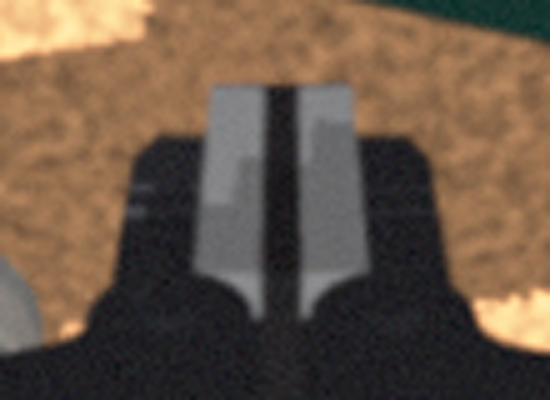

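The closed tip shows a 28 px wide pad end with a wider shoulder about 10 px behind it. I'll convert those to mm.

```bash
python3 - <<'E'
from h import *
o=monitor.get_obs();M=Rr.from_quat(np.roll(o['tool_rot'],-1)).as_matrix()
P=lambda x,y,h:proj('wrist',o['eef_pos']+M@[x/1e3,y/1e3,-h/1e3])
for x in(11,0,-11):
  for h in(0,5,10,15,20,30): print(x,h,P(x,0,h),P(x,10,h)-P(x,0,h))
E
```

```text
11 0 [279.7456 249.9956] [20.797  -0.0938]
11 5 [279.7253 254.5344] [21.4263 -0.1043]
11 10 [279.7039 259.3497] [22.0917 -0.1162]
11 15 [279.6813 264.4651] [22.796  -0.1299]
11 20 [279.6575 269.9069] [23.5424 -0.1456]
11 30 [279.6055 281.8881] [25.1753 -0.1844]
0 0 [279.8115 270.0456] [20.2262 -0.1131]
0 5 [279.7944 275.0051] [20.8084 -0.1246]
0 10 [279.7764 280.2467] [21.4214 -0.1376]
0 15 [279.7575 285.7923] [22.0674 -0.1523]
0 20 [279.7377 291.6656] [22.7487 -0.1689]
0 30 [279.695  304.5002] [24.2272 -0.2093]
-11 0 [279.8761 288.8309] [19.6405 -0.1281]
-11 5 [279.8619 294.1143] [20.1766 -0.1401]
-11 10 [279.8471 299.6771] [20.7389 -0.1535]
-11 15 [279.8316 305.5385] [21.3288 -0.1685]
-11 20 [279.8154 311.719 ] [21.948  -0.1853]
-11 30 [279.781  325.1267] [23.2815 -0.2252]
```

```bash
cat >> h.py <<'E'
O=np.array([.5775,-.0095]);_a=np.radians(4.16);EX=np.array([np.cos(_a),np.sin(_a)]);EY=np.array([-EX[1],EX[0]])
def W(i,dx,z): p=O+EY*(.066-.044*(i-1))+EX*dx/1e3; return [p[0],p[1],z]
E
python3 - <<'E'
from h import *
go(W(1,-15,.13),94.16)
E
```

```text
shift [0.777 0.162 0.627] turn [0.004 0.005 0.001] yaw 94.3 pos [ 0.5355 -0.1004  0.2573]
```

Call:
jog_arm(
  plan=[
    {"x": 0.2,"y": 0.04,"z": 0,"wx": 0.004,"wy": 0.005,"wz": 0},
    {"x": 0.4,"y": 0.1,"z": 0.1,"wx": 0.004,"wy": 0.005,"wz": 0},
    {"x": 0.6,"y": 0.162,"z": 0.25,"wx": 0.004,"wy": 0.005,"wz": 0},
    {"x": 0.777,"y": 0.162,"z": 0.4,"wx": 0.004,"wy": 0.005,"wz": 0},
    {"x": 0.777,"y": 0.162,"z": 0.55,"wx": 0.004,"wy": 0.005,"wz": 0},
    {"x": 0.777,"y": 0.162,"z": 0.627,"wx": 0.004,"wy": 0.005,"wz": 0},
    {"x": 0.777,"y": 0.162,"z": 0.627,"wx": 0.004,"wy": 0.005,"wz": 0},
    {"x": 0.777,"y": 0.162,"z": 0.627,"wx": 0.004,"wy": 0.005,"wz": 0},
    {"x": 0.777,"y": 0.162,"z": 0.627,"wx": 0.004,"wy": 0.005,"wz": 0},
  ],
)

```text
t: 19.58
eef_pos: [0.559, 0.0545, 0.1314]
tool_rot: [0.0, 0.681, 0.732, 0.001]
contact_force: [-0.5, -0.5, -0.4]
gripper_width: 0.001
```

```bash
python3 - <<'E'
from h import *
go(W(1,-15,.075),94.16)
o=monitor.get_obs()['eef_pos'];print((o[:2]-O)@EX,(o[:2]-O)@EY)
E
```

```text
shift [ 0.004 -0.006  0.282] turn [ 0. -0. -0.] yaw 94.2 pos [0.559  0.0545 0.1314]
-0.013814215144073654 0.06514349283485606
```

Call:
jog_arm(
  plan=[
    {"x": 0.004,"y": -0.006,"z": 0.12,"wx": 0,"wy": 0,"wz": 0},
    {"x": 0.004,"y": -0.006,"z": 0.24,"wx": 0,"wy": 0,"wz": 0},
    {"x": 0.004,"y": -0.006,"z": 0.28,"wx": 0,"wy": 0,"wz": 0},
    {"x": 0.004,"y": -0.006,"z": 0.28,"wx": 0,"wy": 0,"wz": 0},
    {"x": 0.004,"y": 0.025,"z": 0.28,"wx": 0,"wy": 0,"wz": 0},
    {"x": 0.004,"y": 0.055,"z": 0.28,"wx": 0,"wy": 0,"wz": 0},
    {"x": 0.004,"y": 0.085,"z": 0.28,"wx": 0,"wy": 0,"wz": 0},
    {"x": 0.004,"y": 0.115,"z": 0.28,"wx": 0,"wy": 0,"wz": 0},
    {"x": 0.004,"y": 0.139,"z": 0.28,"wx": 0,"wy": 0,"wz": 0},
    {"x": 0.004,"y": 0.139,"z": 0.28,"wx": 0,"wy": 0,"wz": 0},
  ],
)

```text
t: 20.42
eef_pos: [0.588, 0.057, 0.0757]
tool_rot: [0.0, 0.681, 0.732, 0.001]
contact_force: [-1.7, -1.4, 0.2]
gripper_width: -0.001
```

```bash
python3 - <<'E'
from h import *
o=monitor.get_obs()['eef_pos'];print((o[:2]-O)@EX,(o[:2]-O)@EY,o)
E
```

```text
0.015247467371508065 0.0655238141715292 [0.588  0.057  0.0757]
```

Call:
jog_arm(
  plan=[
    {"x": 0,"y": 0,"z": -0.15,"wx": 0,"wy": 0,"wz": 0},
    {"x": 0,"y": 0,"z": -0.3,"wx": 0,"wy": 0,"wz": 0},
    {"x": -0.1,"y": -0.05,"z": -0.35,"wx": 0,"wy": 0,"wz": 0},
    {"x": -0.3,"y": -0.14,"z": -0.35,"wx": 0,"wy": 0,"wz": 0},
    {"x": -0.44,"y": -0.14,"z": -0.35,"wx": 0,"wy": 0,"wz": 0},
    {"x": -0.44,"y": -0.14,"z": -0.35,"wx": 0,"wy": 0,"wz": 0},
    {"x": -0.44,"y": -0.14,"z": -0.35,"wx": 0,"wy": 0,"wz": 0},
  ],
)

```text
t: 21.0
eef_pos: [0.5673, -0.0356, 0.1462]
tool_rot: [0.002, 0.683, 0.73, 0.002]
contact_force: [0.3, 1.1, 0.5]
gripper_width: 0.003
```

```bash
python3 - <<'E'
from h import *
o=monitor.get_obs()['eef_pos'];print((o[:2]-O)@EX,(o[:2]-O)@EY,o)
go(W(3,-17,.075),94.16)
im=shot('wrist','w5.png');im=cv2.imread('pics/w5.png')
c=proj('wrist',W(1,0,.08)).astype(int);print(c)
x0=max(0,c[0]-90);y0=max(0,c[1]-60)
cv2.imwrite('pics/w5c.png',cv2.resize(im[y0:y0+135,x0:x0+180],(800,600),interpolation=cv2.INTER_CUBIC));print(x0,y0)
E
```

```text
-0.01205383558038147 -0.02524396035421301 [ 0.5673 -0.0356  0.1462]
shift [ 0.016 -0.026  0.356] turn [ 0.001  0.    -0.002] yaw 93.8 pos [ 0.5673 -0.0356  0.1462]
[297  89]
207 29
```

View pics/w5c.png

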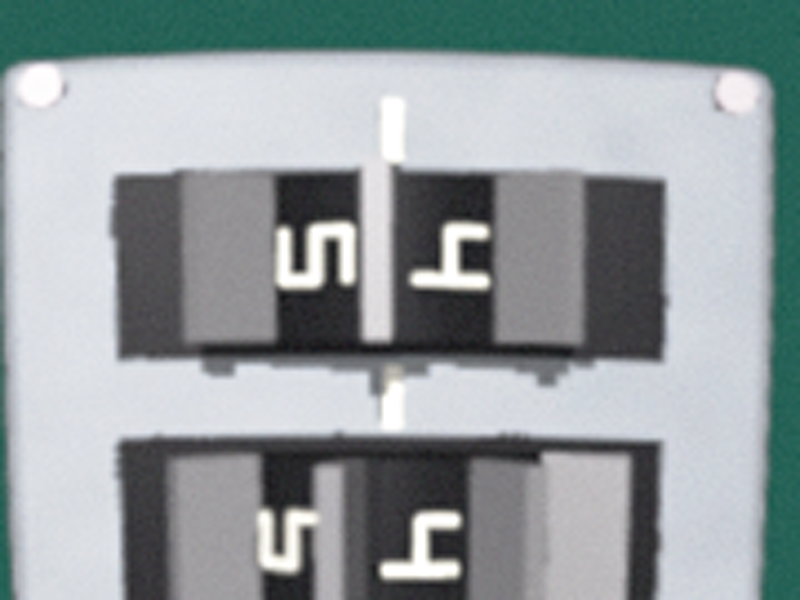

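Wheel 1 now shows between 5 and 4, with the rib at crop (377,250) just short of the dash line at (393,130). That is about 4.4, as predicted.

```bash
python3 - <<'E'
from h import *
for q,z in(((393,130),.05),((392,400),.05),((377,250),.085)):
    p=at('wrist',(207+q[0]/4.444,29+q[1]/4.444),z)[:2]-O; print(p@EX*1e3,p@EY*1e3)
E
```

```text
0.06277280357222534 90.77848870067334
-0.17215635102907598 45.98034095097233
-3.9542618699817678 68.3113915536244
```

Call:
jog_arm(
  plan=[
    {"x": 0.01,"y": -0.026,"z": 0.12,"wx": 0,"wy": 0,"wz": 0},
    {"x": 0.01,"y": -0.026,"z": 0.24,"wx": 0,"wy": 0,"wz": 0},
    {"x": 0.01,"y": -0.026,"z": 0.355,"wx": 0,"wy": 0,"wz": 0},
    {"x": 0.01,"y": -0.026,"z": 0.355,"wx": 0,"wy": 0,"wz": 0},
    {"x": 0.01,"y": 0.005,"z": 0.355,"wx": 0,"wy": 0,"wz": 0},
    {"x": 0.01,"y": 0.035,"z": 0.355,"wx": 0,"wy": 0,"wz": 0},
    {"x": 0.01,"y": 0.065,"z": 0.355,"wx": 0,"wy": 0,"wz": 0},
    {"x": 0.01,"y": 0.095,"z": 0.355,"wx": 0,"wy": 0,"wz": 0},
    {"x": 0.01,"y": 0.129,"z": 0.355,"wx": 0,"wy": 0,"wz": 0},
    {"x": 0.01,"y": 0.129,"z": 0.355,"wx": 0,"wy": 0,"wz": 0},
    {"x": 0.01,"y": 0.129,"z": 0.355,"wx": 0,"wy": 0,"wz": 0},
  ],
)

```text
t: 21.97
eef_pos: [0.594, -0.0285, 0.0751]
tool_rot: [0.001, 0.682, 0.732, 0.003]
contact_force: [0.2, -0.5, 0.0]
gripper_width: 0.0
```

```bash
python3 - <<'E'
from h import *
o=monitor.get_obs()['eef_pos'];print((o[:2]-O)@EX,(o[:2]-O)@EY,o,yaw())
E
```

```text
0.015034765699922483 -0.020161700502442582 [ 0.594  -0.0285  0.0751] 94.06050888615017
```

Call:
jog_arm(
  plan=[
    {"x": 0,"y": 0,"z": -0.12,"wx": 0,"wy": 0,"wz": 0},
    {"x": 0,"y": 0,"z": -0.22,"wx": 0,"wy": 0,"wz": 0},
    {"x": 0,"y": -0.06,"z": -0.22,"wx": 0,"wy": 0,"wz": 0},
    {"x": 0,"y": -0.16,"z": -0.22,"wx": 0,"wy": 0,"wz": 0},
    {"x": 0,"y": -0.16,"z": -0.22,"wx": 0,"wy": 0,"wz": 0},
    {"x": 0,"y": -0.16,"z": -0.22,"wx": 0,"wy": 0,"wz": 0},
  ],
)

```text
t: 22.47
eef_pos: [0.5618, -0.0311, 0.1193]
tool_rot: [0.002, 0.682, 0.732, 0.003]
contact_force: [0.1, 0.4, -0.0]
gripper_width: -0.002
```

```bash
python3 - <<'E'
from h import *
o=monitor.get_obs()['eef_pos'];print((o[:2]-O)@EX,(o[:2]-O)@EY,o)
go(W(3,-19,.075),94.16)
go(W(3,3.7,.075),94.16)
E
```

```text
-0.01724084363663881 -0.020395631910298254 [ 0.5618 -0.0311  0.1193]
shift [-0.008 -0.01   0.221] turn [ 0.002 -0.    -0.001] yaw 94.1 pos [ 0.5618 -0.0311  0.1193]
shift [-0.008  0.103  0.222] turn [ 0.002 -0.    -0.001] yaw 94.1 pos [ 0.5618 -0.0311  0.1193]
```

Call:
jog_arm(
  plan=[
    {"x": 0,"y": -0.01,"z": 0.1,"wx": 0,"wy": 0,"wz": 0},
    {"x": 0,"y": -0.01,"z": 0.22,"wx": 0,"wy": 0,"wz": 0},
    {"x": 0,"y": -0.01,"z": 0.22,"wx": 0,"wy": 0,"wz": 0},
    {"x": 0,"y": 0.01,"z": 0.22,"wx": 0,"wy": 0,"wz": 0},
    {"x": 0,"y": 0.03,"z": 0.22,"wx": 0,"wy": 0,"wz": 0},
    {"x": 0,"y": 0.05,"z": 0.22,"wx": 0,"wy": 0,"wz": 0},
    {"x": 0,"y": 0.07,"z": 0.22,"wx": 0,"wy": 0,"wz": 0},
    {"x": 0,"y": 0.085,"z": 0.22,"wx": 0,"wy": 0,"wz": 0},
    {"x": 0,"y": 0.095,"z": 0.22,"wx": 0,"wy": 0,"wz": 0},
    {"x": 0,"y": 0.1,"z": 0.22,"wx": 0,"wy": 0,"wz": 0},
    {"x": 0,"y": 0.1,"z": 0.22,"wx": 0,"wy": 0,"wz": 0},
    {"x": 0,"y": 0.1,"z": 0.22,"wx": 0,"wy": 0,"wz": 0},
  ],
)

```text
t: 23.47
eef_pos: [0.5829, -0.0295, 0.0756]
tool_rot: [0.002, 0.682, 0.732, 0.004]
contact_force: [2.1, -0.1, 2.2]
gripper_width: 0.004
```

```bash
python3 - <<'E'
from h import *
o=monitor.get_obs()['eef_pos'];print((o[:2]-O)@EX,(o[:2]-O)@EY,o,yaw())
go(W(1,-19,.12),94.16)
E
```

```text
0.0039041564817636504 -0.02035588441572659 [ 0.5829 -0.0295  0.0756] 94.06113661533792
shift [ 0.432 -0.113 -0.222] turn [ 0.003 -0.    -0.001] yaw 94.1 pos [ 0.5829 -0.0295  0.0756]
```

Call:
jog_arm(
  plan=[
    {"x": 0,"y": -0.001,"z": -0.1,"wx": 0,"wy": 0,"wz": 0},
    {"x": 0,"y": -0.001,"z": -0.22,"wx": 0,"wy": 0,"wz": 0},
    {"x": 0.15,"y": -0.05,"z": -0.22,"wx": 0,"wy": 0,"wz": 0},
    {"x": 0.3,"y": -0.113,"z": -0.22,"wx": 0,"wy": 0,"wz": 0},
    {"x": 0.44,"y": -0.113,"z": -0.22,"wx": 0,"wy": 0,"wz": 0},
    {"x": 0.44,"y": -0.113,"z": -0.22,"wx": 0,"wy": 0,"wz": 0},
    {"x": 0.44,"y": -0.113,"z": -0.22,"wx": 0,"wy": 0,"wz": 0},
    {"x": 0.44,"y": -0.113,"z": -0.22,"wx": 0,"wy": 0,"wz": 0},
  ],
)

```text
t: 24.13
eef_pos: [0.5534, 0.056, 0.119]
tool_rot: [0.002, 0.682, 0.732, 0.003]
contact_force: [-0.4, -0.2, -0.4]
gripper_width: -0.001
```

```bash
python3 - <<'E'
from h import *
o=monitor.get_obs()['eef_pos'];print((o[:2]-O)@EX,(o[:2]-O)@EY,o)
go(W(1,-19,.075),94.16)
go(W(1,3.7,.075),94.16)
E
```

```text
-0.01925499872816502 0.06708310822499469 [0.5534 0.056  0.119 ]
shift [-0.006 -0.     0.22 ] turn [ 0.002 -0.    -0.001] yaw 94.1 pos [0.5534 0.056  0.119 ]
shift [-0.005  0.113  0.221] turn [ 0.002 -0.    -0.001] yaw 94.1 pos [0.5534 0.056  0.119 ]
```

Call:
jog_arm(
  plan=[
    {"x": 0,"y": 0,"z": 0.1,"wx": 0,"wy": 0,"wz": 0},
    {"x": 0,"y": 0,"z": 0.22,"wx": 0,"wy": 0,"wz": 0},
    {"x": 0,"y": 0,"z": 0.22,"wx": 0,"wy": 0,"wz": 0},
    {"x": 0,"y": 0.02,"z": 0.22,"wx": 0,"wy": 0,"wz": 0},
    {"x": 0,"y": 0.04,"z": 0.22,"wx": 0,"wy": 0,"wz": 0},
    {"x": 0,"y": 0.06,"z": 0.22,"wx": 0,"wy": 0,"wz": 0},
    {"x": 0,"y": 0.08,"z": 0.22,"wx": 0,"wy": 0,"wz": 0},
    {"x": 0,"y": 0.095,"z": 0.22,"wx": 0,"wy": 0,"wz": 0},
    {"x": 0,"y": 0.105,"z": 0.22,"wx": 0,"wy": 0,"wz": 0},
    {"x": 0,"y": 0.11,"z": 0.22,"wx": 0,"wy": 0,"wz": 0},
    {"x": 0,"y": 0.11,"z": 0.22,"wx": 0,"wy": 0,"wz": 0},
    {"x": 0,"y": 0.11,"z": 0.22,"wx": 0,"wy": 0,"wz": 0},
  ],
)

```text
t: 25.13
eef_pos: [0.5764, 0.0563, 0.0753]
tool_rot: [0.003, 0.682, 0.731, 0.003]
contact_force: [2.2, -3.9, 4.5]
gripper_width: 0.0
```

```bash
python3 - <<'E'
from h import *
o=monitor.get_obs()['eef_pos'];print((o[:2]-O)@EX,(o[:2]-O)@EY,o)
go(W(2,15,.12),94.16)
E
```

```text
0.003633535019315937 0.0656695431669231 [0.5764 0.0563 0.0753]
shift [-0.218  0.059 -0.223] turn [ 0.003  0.    -0.001] yaw 94.0 pos [0.5764 0.0563 0.0753]
```

Call:
jog_arm(
  plan=[
    {"x": 0,"y": -0.001,"z": -0.1,"wx": 0,"wy": 0,"wz": 0},
    {"x": 0,"y": 0,"z": -0.22,"wx": 0,"wy": 0,"wz": 0},
    {"x": -0.11,"y": 0.025,"z": -0.22,"wx": 0,"wy": 0,"wz": 0},
    {"x": -0.218,"y": 0.049,"z": -0.22,"wx": 0,"wy": 0,"wz": 0},
    {"x": -0.218,"y": 0.049,"z": -0.22,"wx": 0,"wy": 0,"wz": 0},
    {"x": -0.218,"y": 0.049,"z": -0.22,"wx": 0,"wy": 0,"wz": 0},
    {"x": -0.218,"y": 0.049,"z": -0.22,"wx": 0,"wy": 0,"wz": 0},
  ],
)

```text
t: 25.72
eef_pos: [0.5879, 0.0138, 0.1187]
tool_rot: [0.002, 0.682, 0.731, 0.003]
contact_force: [0.6, -0.1, -0.6]
gripper_width: -0.001
```

```bash
python3 - <<'E'
from h import *
o=monitor.get_obs()['eef_pos'];print((o[:2]-O)@EX,(o[:2]-O)@EY,o)
go(W(2,13,.075),94.16)
go(W(2,-14,.075),94.16)
E
```

```text
0.012047573310774898 0.022516791453174062 [0.5879 0.0138 0.1187]
shift [-0.003  0.003  0.218] turn [ 0.002 -0.    -0.001] yaw 94.0 pos [0.5879 0.0138 0.1187]
shift [-0.003 -0.132  0.217] turn [ 0.002 -0.    -0.001] yaw 94.0 pos [0.5879 0.0138 0.1187]
```

Call:
jog_arm(
  plan=[
    {"x": 0,"y": 0.003,"z": 0.1,"wx": 0,"wy": 0,"wz": 0},
    {"x": 0,"y": 0.003,"z": 0.216,"wx": 0,"wy": 0,"wz": 0},
    {"x": 0,"y": 0.003,"z": 0.216,"wx": 0,"wy": 0,"wz": 0},
    {"x": 0,"y": -0.025,"z": 0.216,"wx": 0,"wy": 0,"wz": 0},
    {"x": 0,"y": -0.055,"z": 0.216,"wx": 0,"wy": 0,"wz": 0},
    {"x": 0,"y": -0.085,"z": 0.216,"wx": 0,"wy": 0,"wz": 0},
    {"x": 0,"y": -0.115,"z": 0.216,"wx": 0,"wy": 0,"wz": 0},
    {"x": 0,"y": -0.134,"z": 0.216,"wx": 0,"wy": 0,"wz": 0},
    {"x": 0,"y": -0.134,"z": 0.216,"wx": 0,"wy": 0,"wz": 0},
    {"x": 0,"y": -0.134,"z": 0.216,"wx": 0,"wy": 0,"wz": 0},
    {"x": 0,"y": -0.134,"z": 0.1,"wx": 0,"wy": 0,"wz": 0},
    {"x": 0,"y": -0.134,"z": 0,"wx": 0,"wy": 0,"wz": 0},
  ],
)

```text
t: 26.72
eef_pos: [0.5593, 0.0117, 0.1179]
tool_rot: [0.0, 0.682, 0.731, 0.001]
contact_force: [0.3, -0.5, 0.7]
gripper_width: -0.0
```

```bash
python3 - <<'E'
from h import *
o=monitor.get_obs()['eef_pos'];print((o[:2]-O)@EX,(o[:2]-O)@EY,o)
go(W(2,17,.12),94.16)
go(W(2,-14,.075),94.16)
E
```

```text
-0.016619488698063276 0.022448702450246365 [0.5593 0.0117 0.1179]
shift [-0.002  0.168 -0.01 ] turn [ 0.001 -0.    -0.001] yaw 94.0 pos [0.5593 0.0117 0.1179]
shift [-0.002  0.013  0.214] turn [ 0.001 -0.    -0.001] yaw 94.0 pos [0.5593 0.0117 0.1179]
```

Call:
jog_arm(
  plan=[
    {"x": 0,"y": 0.168,"z": 0,"wx": 0,"wy": 0,"wz": 0},
    {"x": 0,"y": 0.168,"z": 0,"wx": 0,"wy": 0,"wz": 0},
    {"x": 0,"y": 0.168,"z": 0.02,"wx": 0,"wy": 0,"wz": 0},
    {"x": 0,"y": 0.168,"z": 0.12,"wx": 0,"wy": 0,"wz": 0},
    {"x": 0,"y": 0.168,"z": 0.212,"wx": 0,"wy": 0,"wz": 0},
    {"x": 0,"y": 0.14,"z": 0.212,"wx": 0,"wy": 0,"wz": 0},
    {"x": 0,"y": 0.11,"z": 0.212,"wx": 0,"wy": 0,"wz": 0},
    {"x": 0,"y": 0.08,"z": 0.212,"wx": 0,"wy": 0,"wz": 0},
    {"x": 0,"y": 0.05,"z": 0.212,"wx": 0,"wy": 0,"wz": 0},
    {"x": 0,"y": 0.02,"z": 0.212,"wx": 0,"wy": 0,"wz": 0},
    {"x": 0,"y": 0.008,"z": 0.212,"wx": 0,"wy": 0,"wz": 0},
    {"x": 0,"y": 0.008,"z": 0.212,"wx": 0,"wy": 0,"wz": 0},
  ],
)

```text
t: 27.72
eef_pos: [0.5596, 0.0114, 0.0749]
tool_rot: [-0.0, 0.682, 0.731, 0.0]
contact_force: [0.1, 0.5, 0.9]
gripper_width: -0.004
```

```bash
python3 - <<'E'
from h import *
o=monitor.get_obs()['eef_pos'];print((o[:2]-O)@EX,(o[:2]-O)@EY,o)
go(W(4,27,.12),94.16)
E
```

```text
-0.01636982812049352 0.02217424090259625 [0.5596 0.0114 0.0749]
shift [-0.44   0.218 -0.226] turn [ 0.    -0.    -0.001] yaw 94.0 pos [0.5596 0.0114 0.0749]
```

Call:
jog_arm(
  plan=[
    {"x": 0,"y": 0.002,"z": -0.12,"wx": 0,"wy": 0,"wz": 0},
    {"x": 0,"y": 0.002,"z": -0.2,"wx": 0,"wy": 0,"wz": 0},
    {"x": 0,"y": 0.167,"z": -0.2,"wx": 0,"wy": 0,"wz": 0},
    {"x": 0,"y": 0.167,"z": -0.2,"wx": 0,"wy": 0,"wz": 0},
    {"x": 0,"y": 0.167,"z": -0.18,"wx": 0,"wy": 0,"wz": 0},
    {"x": 0,"y": 0.167,"z": -0.09,"wx": 0,"wy": 0,"wz": 0},
    {"x": 0,"y": 0.167,"z": 0,"wx": 0,"wy": 0,"wz": 0},
    {"x": 0,"y": 0.167,"z": 0,"wx": 0,"wy": 0,"wz": 0},
    {"x": 0,"y": 0.145,"z": 0,"wx": 0,"wy": 0,"wz": 0},
    {"x": 0,"y": 0.125,"z": 0,"wx": 0,"wy": 0,"wz": 0},
  ],
)

```text
t: 28.55
eef_pos: [0.584, 0.0132, 0.0749]
tool_rot: [-0.0, 0.682, 0.731, 0.0]
contact_force: [3.2, 1.7, -0.8]
gripper_width: -0.001
```

```bash
python3 - <<'E'
from h import *
o=monitor.get_obs()['eef_pos'];print((o[:2]-O)@EX,(o[:2]-O)@EY,o)
go(W(2,-3.5,.075),94.16)
E
```

```text
0.008149346365398187 0.02219290854725433 [0.584  0.0132 0.0749]
shift [-0.001 -0.058 -0.001] turn [-0.    -0.    -0.001] yaw 94.0 pos [0.584  0.0132 0.0749]
```

Call:
jog_arm(
  plan=[
    {"x": 0,"y": -0.015,"z": 0,"wx": 0,"wy": 0,"wz": 0},
    {"x": 0,"y": -0.03,"z": 0,"wx": 0,"wy": 0,"wz": 0},
    {"x": 0,"y": -0.045,"z": 0,"wx": 0,"wy": 0,"wz": 0},
    {"x": 0,"y": -0.055,"z": 0,"wx": 0,"wy": 0,"wz": 0},
    {"x": 0,"y": -0.057,"z": 0,"wx": 0,"wy": 0,"wz": 0},
    {"x": 0,"y": -0.057,"z": 0,"wx": 0,"wy": 0,"wz": 0},
    {"x": 0,"y": -0.057,"z": 0,"wx": 0,"wy": 0,"wz": 0},
  ],
)

```text
t: 29.13
eef_pos: [0.5725, 0.0124, 0.0751]
tool_rot: [-0.0, 0.682, 0.731, -0.0]
contact_force: [-0.1, -0.1, 1.7]
gripper_width: 0.002
```

```bash
python3 - <<'E'
from h import *
o=monitor.get_obs()['eef_pos'];print((o[:2]-O)@EX,(o[:2]-O)@EY,o)
go(W(4,27,.12),94.16)
E
```

```text
-0.003439228750030001 0.02219936172522371 [0.5725 0.0124 0.0751]
shift [-0.44   0.153 -0.225] turn [-0.    -0.    -0.001] yaw 94.0 pos [0.5725 0.0124 0.0751]
```

Call:
jog_arm(
  plan=[
    {"x": 0,"y": 0.001,"z": -0.12,"wx": 0,"wy": 0,"wz": 0},
    {"x": 0,"y": 0.001,"z": -0.225,"wx": 0,"wy": 0,"wz": 0},
    {"x": -0.15,"y": 0.05,"z": -0.225,"wx": 0,"wy": 0,"wz": 0},
    {"x": -0.3,"y": 0.1,"z": -0.225,"wx": 0,"wy": 0,"wz": 0},
    {"x": -0.435,"y": 0.168,"z": -0.225,"wx": 0,"wy": 0,"wz": 0},
    {"x": -0.435,"y": 0.168,"z": -0.225,"wx": 0,"wy": 0,"wz": 0},
    {"x": -0.435,"y": 0.168,"z": -0.225,"wx": 0,"wy": 0,"wz": 0},
    {"x": -0.435,"y": 0.168,"z": -0.225,"wx": 0,"wy": 0,"wz": 0},
  ],
)

```text
t: 29.8
eef_pos: [0.6112, -0.0713, 0.1195]
tool_rot: [-0.001, 0.682, 0.731, -0.0]
contact_force: [0.7, 0.4, -1.0]
gripper_width: -0.001
```

```bash
python3 - <<'E'
from h import *
o=monitor.get_obs()['eef_pos'];print((o[:2]-O)@EX,(o[:2]-O)@EY,o)
go(W(4,30,.075),94.16)
go(W(4,-15,.075),94.16)
im=shot('wrist','w6.png');im=cv2.imread('pics/w6.png')
c=proj('wrist',W(2,0,.08)).astype(int)
x0=max(0,c[0]-90);y0=max(0,c[1]-80)
cv2.imwrite('pics/w6c.png',cv2.resize(im[y0:y0+135,x0:x0+180],(800,600),interpolation=cv2.INTER_CUBIC));print(x0,y0)
E
```

```text
0.029128902539062158 -0.06411366502129232 [ 0.6112 -0.0713  0.1195]
shift [-0.01   0.005  0.223] turn [-0.001 -0.    -0.001] yaw 94.0 pos [ 0.6112 -0.0713  0.1195]
shift [-0.01  -0.22   0.223] turn [-0.001 -0.    -0.001] yaw 94.0 pos [ 0.6112 -0.0713  0.1195]
136 14
```

View pics/w6c.png

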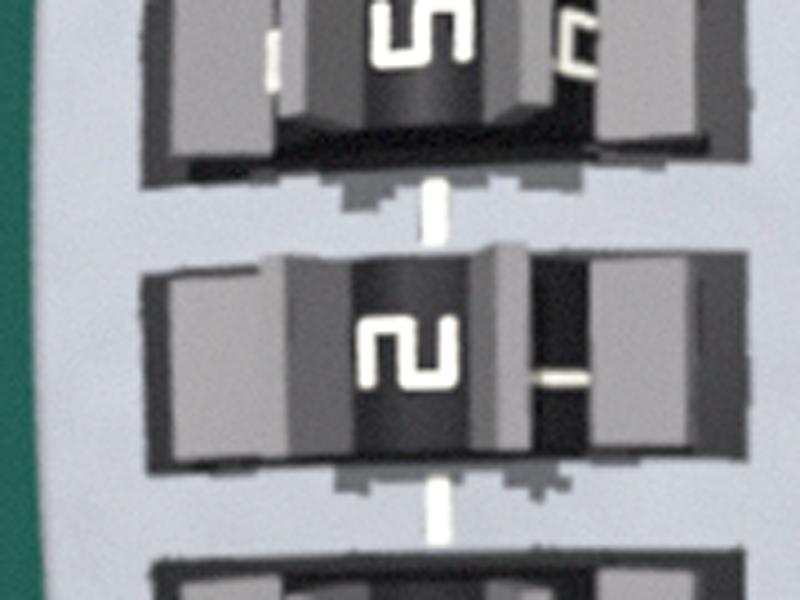

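Wheels 1 and 2 now show 5 and 2, with the dash line at crop x≈435. The camera sits to one side, so I'll fit the angle by projecting the rib tips.

```bash
python3 - <<'E'
from h import *
def P(i,y,r,off,th):
    t=np.radians(th);x=r*np.sin(t)+off*np.cos(t);h=r*np.cos(t)-off*np.sin(t)
    p=O+EY*(.066-.044*(i-1)+.002+y/1e3)+EX*x/1e3
    return (proj('wrist',[p[0],p[1],.045+h/1e3])-[136,14])*4.444
for i,y in((2,13),(2,0),(2,-13),(1,-13)):
  for d in(-4,0,4): print(i,y,d,'near',P(i,y,40,-2,-22.5+d).round(),P(i,y,40,2,-22.5+d).round(),'far',P(i,y,40,-2,22.5+d).round(),P(i,y,40,2,22.5+d).round(), 'drum',P(i,y,26,2,-22.5+d)[0].round(),P(i,y,26,-2,22.5+d)[0].round())
print((proj('wrist',[*(O+EY*.046),.05])-[136,14])*4.444)
E
```

```text
2 13 -4 near [250. 251.] [274. 247.] far [485. 234.] [517. 234.] drum 343.0 462.0
2 13 0 near [266. 248.] [292. 245.] far [508. 234.] [539. 235.] drum 354.0 476.0
2 13 4 near [284. 246.] [311. 242.] far [530. 234.] [560. 235.] drum 367.0 490.0
2 0 -4 near [251. 351.] [275. 348.] far [486. 338.] [518. 338.] drum 344.0 463.0
2 0 0 near [268. 349.] [293. 347.] far [509. 338.] [540. 338.] drum 356.0 477.0
2 0 4 near [285. 347.] [312. 345.] far [530. 338.] [560. 338.] drum 368.0 490.0
2 -13 -4 near [254. 451.] [278. 450.] far [487. 443.] [519. 442.] drum 346.0 465.0
2 -13 0 near [270. 451.] [296. 450.] far [510. 442.] [541. 441.] drum 358.0 478.0
2 -13 4 near [288. 450.] [315. 449.] far [532. 442.] [561. 441.] drum 370.0 492.0
1 -13 -4 near [250. 115.] [274. 110.] far [485.  93.] [517.  94.] drum 342.0 462.0
1 -13 0 near [266. 111.] [292. 106.] far [508.  93.] [539.  95.] drum 354.0 476.0
1 -13 4 near [284. 108.] [311. 103.] far [530.  94.] [560.  97.] drum 366.0 489.0
[435.7951 204.5302]
```

Call:
jog_arm(
  plan=[
    {"x": -0.005,"y": 0.005,"z": 0.1,"wx": 0,"wy": 0,"wz": 0},
    {"x": -0.005,"y": 0.005,"z": 0.22,"wx": 0,"wy": 0,"wz": 0},
    {"x": -0.005,"y": 0.005,"z": 0.22,"wx": 0,"wy": 0,"wz": 0},
    {"x": -0.005,"y": -0.025,"z": 0.22,"wx": 0,"wy": 0,"wz": 0},
    {"x": -0.005,"y": -0.06,"z": 0.22,"wx": 0,"wy": 0,"wz": 0},
    {"x": -0.005,"y": -0.095,"z": 0.22,"wx": 0,"wy": 0,"wz": 0},
    {"x": -0.005,"y": -0.13,"z": 0.22,"wx": 0,"wy": 0,"wz": 0},
    {"x": -0.005,"y": -0.165,"z": 0.22,"wx": 0,"wy": 0,"wz": 0},
    {"x": -0.005,"y": -0.2,"z": 0.22,"wx": 0,"wy": 0,"wz": 0},
    {"x": -0.005,"y": -0.22,"z": 0.22,"wx": 0,"wy": 0,"wz": 0},
    {"x": -0.005,"y": -0.22,"z": 0.22,"wx": 0,"wy": 0,"wz": 0},
    {"x": -0.005,"y": -0.22,"z": 0.22,"wx": 0,"wy": 0,"wz": 0},
  ],
)

```text
t: 30.85
eef_pos: [0.5662, -0.0753, 0.0756]
tool_rot: [-0.002, 0.682, 0.732, -0.001]
contact_force: [-0.1, -0.4, 0.7]
gripper_width: 0.001
```

```bash
python3 - <<'E'
from h import *
o=monitor.get_obs()['eef_pos'];print((o[:2]-O)@EX,(o[:2]-O)@EY,o)
E
```

```text
-0.016095111934567908 -0.06484649197042346 [ 0.5662 -0.0753  0.0756]
```

Call:
jog_arm(
  plan=[
    {"x": 0,"y": 0.002,"z": -0.12,"wx": 0,"wy": 0,"wz": 0},
    {"x": 0,"y": 0.002,"z": -0.2,"wx": 0,"wy": 0,"wz": 0},
    {"x": 0,"y": 0.167,"z": -0.2,"wx": 0,"wy": 0,"wz": 0},
    {"x": 0,"y": 0.167,"z": -0.2,"wx": 0,"wy": 0,"wz": 0},
    {"x": 0,"y": 0.167,"z": -0.18,"wx": 0,"wy": 0,"wz": 0},
    {"x": 0,"y": 0.167,"z": -0.09,"wx": 0,"wy": 0,"wz": 0},
    {"x": 0,"y": 0.167,"z": 0,"wx": 0,"wy": 0,"wz": 0},
    {"x": 0,"y": 0.167,"z": 0,"wx": 0,"wy": 0,"wz": 0},
    {"x": 0,"y": 0.14,"z": 0,"wx": 0,"wy": 0,"wz": 0},
    {"x": 0,"y": 0.11,"z": 0,"wx": 0,"wy": 0,"wz": 0},
    {"x": 0,"y": 0.08,"z": 0,"wx": 0,"wy": 0,"wz": 0},
  ],
)

```text
t: 31.77
eef_pos: [0.5822, -0.0741, 0.0755]
tool_rot: [-0.001, 0.682, 0.732, -0.001]
contact_force: [3.4, 0.6, -0.7]
gripper_width: 0.001
```

Call:
jog_arm(
  plan=[
    {"x": 0,"y": -0.03,"z": 0,"wx": 0,"wy": 0,"wz": 0},
    {"x": 0,"y": -0.06,"z": 0,"wx": 0,"wy": 0,"wz": 0},
    {"x": 0,"y": -0.08,"z": 0,"wx": 0,"wy": 0,"wz": 0},
    {"x": 0,"y": -0.08,"z": 0,"wx": 0,"wy": 0,"wz": 0},
    {"x": 0,"y": -0.08,"z": 0,"wx": 0,"wy": 0,"wz": 0},
  ],
)

```text
t: 32.18
eef_pos: [0.5649, -0.0755, 0.0751]
tool_rot: [-0.002, 0.682, 0.732, -0.002]
contact_force: [0.1, -0.4, 0.2]
gripper_width: 0.0
```

```bash
python3 - <<'E'
from h import *
o=monitor.get_obs()['eef_pos'];print((o[:2]-O)@EX,(o[:2]-O)@EY,o)
go(W(4,17,.075),94.16)
E
```

```text
-0.017352900034136094 -0.06494521198862398 [ 0.5649 -0.0755  0.0751]
shift [-0.005  0.172 -0.   ] turn [-0.002 -0.    -0.001] yaw 94.0 pos [ 0.5649 -0.0755  0.0751]
```

Final push for wheel 4.

Call:
jog_arm(
  plan=[
    {"x": 0,"y": 0.002,"z": -0.12,"wx": 0,"wy": 0,"wz": 0},
    {"x": 0,"y": 0.002,"z": -0.2,"wx": 0,"wy": 0,"wz": 0},
    {"x": 0,"y": 0.172,"z": -0.2,"wx": 0,"wy": 0,"wz": 0},
    {"x": 0,"y": 0.172,"z": -0.2,"wx": 0,"wy": 0,"wz": 0},
    {"x": 0,"y": 0.172,"z": -0.18,"wx": 0,"wy": 0,"wz": 0},
    {"x": 0,"y": 0.172,"z": -0.09,"wx": 0,"wy": 0,"wz": 0},
    {"x": 0,"y": 0.172,"z": 0,"wx": 0,"wy": 0,"wz": 0},
    {"x": 0,"y": 0.172,"z": 0,"wx": 0,"wy": 0,"wz": 0},
    {"x": 0,"y": 0.15,"z": 0,"wx": 0,"wy": 0,"wz": 0},
    {"x": 0,"y": 0.13,"z": 0,"wx": 0,"wy": 0,"wz": 0},
  ],
)

```text
t: 33.02
eef_pos: [0.5907, -0.0735, 0.0753]
tool_rot: [-0.002, 0.682, 0.732, -0.002]
contact_force: [2.1, -0.6, -0.9]
gripper_width: 0.004
```

```bash
python3 - <<'E'
from h import *
go(W(4,-2.7,.075),94.16)
E
```

```text
shift [-0.006 -0.056  0.002] turn [-0.002 -0.    -0.001] yaw 94.1 pos [ 0.5907 -0.0735  0.0753]
```

Call:
jog_arm(
  plan=[
    {"x": 0,"y": -0.015,"z": 0,"wx": 0,"wy": 0,"wz": 0},
    {"x": 0,"y": -0.03,"z": 0,"wx": 0,"wy": 0,"wz": 0},
    {"x": 0,"y": -0.043,"z": 0,"wx": 0,"wy": 0,"wz": 0},
    {"x": 0,"y": -0.053,"z": 0,"wx": 0,"wy": 0,"wz": 0},
    {"x": 0,"y": -0.056,"z": 0,"wx": 0,"wy": 0,"wz": 0},
    {"x": 0,"y": -0.056,"z": 0,"wx": 0,"wy": 0,"wz": 0},
    {"x": 0,"y": -0.056,"z": 0,"wx": 0,"wy": 0,"wz": 0},
  ],
)

```text
t: 33.6
eef_pos: [0.5794, -0.0744, 0.0755]
tool_rot: [-0.002, 0.682, 0.732, -0.002]
contact_force: [0.6, -0.5, 1.0]
gripper_width: 0.001
```

```bash
python3 - <<'E'
from h import *
o=monitor.get_obs()['eef_pos'];print((o[:2]-O)@EX,(o[:2]-O)@EY,o)
go(W(1,1,.12),94.16)
go(W(3,1,.12),94.16)
E
```

```text
-0.0028382199642405267 -0.06483859178813538 [ 0.5794 -0.0744  0.0755]
shift [ 0.654  0.017 -0.222] turn [-0.002 -0.    -0.001] yaw 94.0 pos [ 0.5794 -0.0744  0.0755]
shift [ 0.214  0.018 -0.223] turn [-0.002 -0.    -0.001] yaw 94.0 pos [ 0.5794 -0.0744  0.0755]
```

Call:
jog_arm(
  plan=[
    {"x": 0,"y": 0.001,"z": -0.12,"wx": 0,"wy": 0,"wz": 0},
    {"x": 0,"y": 0.001,"z": -0.22,"wx": 0,"wy": 0,"wz": 0},
    {"x": 0.11,"y": 0.021,"z": -0.22,"wx": 0,"wy": 0,"wz": 0},
    {"x": 0.218,"y": 0.021,"z": -0.22,"wx": 0,"wy": 0,"wz": 0},
    {"x": 0.218,"y": 0.021,"z": -0.22,"wx": 0,"wy": 0,"wz": 0},
    {"x": 0.218,"y": 0.021,"z": -0.2,"wx": 0,"wy": 0,"wz": 0},
    {"x": 0.218,"y": 0.021,"z": -0.1,"wx": 0,"wy": 0,"wz": 0},
    {"x": 0.218,"y": 0.021,"z": 0,"wx": 0,"wy": 0,"wz": 0},
    {"x": 0.218,"y": 0.021,"z": 0,"wx": 0,"wy": 0,"wz": 0},
  ],
)

```text
t: 34.35
eef_pos: [0.5785, -0.032, 0.0724]
tool_rot: [-0.004, 0.682, 0.731, -0.004]
contact_force: [-1.2, -1.0, 0.8]
gripper_width: 0.003
```

```bash
python3 - <<'E'
from h import *
o=monitor.get_obs()['eef_pos'];print((o[:2]-O)@EX,(o[:2]-O)@EY,o)
go(W(3,-2.7,.075),94.16)
E
```

```text
-0.0005845159521431016 -0.0224916207413983 [ 0.5785 -0.032   0.0724]
shift [ 0.002 -0.011 -0.013] turn [-0.003 -0.    -0.001] yaw 94.0 pos [ 0.5785 -0.032   0.0724]
```

Call:
jog_arm(
  plan=[
    {"x": 0,"y": 0,"z": -0.013,"wx": 0,"wy": 0,"wz": 0},
    {"x": 0,"y": -0.006,"z": -0.013,"wx": 0,"wy": 0,"wz": 0},
    {"x": 0,"y": -0.01,"z": -0.013,"wx": 0,"wy": 0,"wz": 0},
    {"x": 0,"y": -0.01,"z": -0.013,"wx": 0,"wy": 0,"wz": 0},
    {"x": 0,"y": -0.01,"z": -0.013,"wx": 0,"wy": 0,"wz": 0},
  ],
)

```text
t: 34.77
eef_pos: [0.5769, -0.0324, 0.0757]
tool_rot: [-0.003, 0.682, 0.731, -0.003]
contact_force: [-0.2, -0.3, 0.3]
gripper_width: -0.005
```

```bash
python3 - <<'E'
from h import *
o=monitor.get_obs()['eef_pos'];print((o[:2]-O)@EX,(o[:2]-O)@EY,o)
go(W(1,1.5,.12),94.16)
E
```

```text
-0.0022495566803906156 -0.02281547724844079 [ 0.5769 -0.0324  0.0757]
shift [ 0.444  0.015 -0.222] turn [-0.003  0.    -0.001] yaw 94.0 pos [ 0.5769 -0.0324  0.0757]
```

Call:
jog_arm(
  plan=[
    {"x": 0,"y": 0.002,"z": -0.12,"wx": 0,"wy": 0,"wz": 0},
    {"x": 0,"y": 0.002,"z": -0.22,"wx": 0,"wy": 0,"wz": 0},
    {"x": 0.15,"y": 0.02,"z": -0.22,"wx": 0,"wy": 0,"wz": 0},
    {"x": 0.3,"y": 0.02,"z": -0.22,"wx": 0,"wy": 0,"wz": 0},
    {"x": 0.45,"y": 0.022,"z": -0.22,"wx": 0,"wy": 0,"wz": 0},
    {"x": 0.45,"y": 0.022,"z": -0.22,"wx": 0,"wy": 0,"wz": 0},
    {"x": 0.45,"y": 0.022,"z": -0.2,"wx": 0,"wy": 0,"wz": 0},
    {"x": 0.45,"y": 0.022,"z": -0.1,"wx": 0,"wy": 0,"wz": 0},
    {"x": 0.45,"y": 0.022,"z": -0.01,"wx": 0,"wy": 0,"wz": 0},
    {"x": 0.45,"y": 0.022,"z": -0.003,"wx": 0,"wy": 0,"wz": 0},
    {"x": 0.45,"y": 0.022,"z": -0.003,"wx": 0,"wy": 0,"wz": 0},
  ],
)

```text
t: 35.68
eef_pos: [0.5742, 0.0561, 0.0752]
tool_rot: [-0.004, 0.683, 0.731, -0.005]
contact_force: [-0.0, -0.2, 0.4]
gripper_width: 0.001
```

```bash
python3 - <<'E'
from h import *
o=monitor.get_obs()['eef_pos'];print((o[:2]-O)@EX,(o[:2]-O)@EY,o)
go(W(1,-2.7,.0755),94.16)
E
```

```text
0.0014416850604976523 0.06566494303212725 [0.5742 0.0561 0.0752]
shift [ 0.002 -0.021 -0.001] turn [-0.004  0.    -0.002] yaw 93.9 pos [0.5742 0.0561 0.0752]
```

Call:
jog_arm(
  plan=[
    {"x": 0,"y": -0.008,"z": 0,"wx": 0,"wy": 0,"wz": 0},
    {"x": 0,"y": -0.015,"z": 0,"wx": 0,"wy": 0,"wz": 0},
    {"x": 0,"y": -0.021,"z": 0,"wx": 0,"wy": 0,"wz": 0},
    {"x": 0,"y": -0.021,"z": 0,"wx": 0,"wy": 0,"wz": 0},
    {"x": 0,"y": -0.021,"z": 0,"wx": 0,"wy": 0,"wz": 0},
  ],
)

```text
t: 36.1
eef_pos: [0.5709, 0.0555, 0.0761]
tool_rot: [-0.003, 0.683, 0.731, -0.004]
contact_force: [1.5, -1.7, 1.0]
gripper_width: -0.003
```

Call:
jog_arm(
  plan=[
    {"x": 0,"y": 0.003,"z": -0.12,"wx": 0,"wy": 0,"wz": 0},
    {"x": 0,"y": 0.003,"z": -0.3,"wx": 0,"wy": 0,"wz": 0},
    {"x": -0.1,"y": 0.014,"z": -0.45,"wx": 0,"wy": 0,"wz": 0},
    {"x": -0.3,"y": 0.014,"z": -0.6,"wx": 0,"wy": 0,"wz": 0},
    {"x": -0.5,"y": 0.014,"z": -0.75,"wx": 0,"wy": 0,"wz": 0},
    {"x": -0.7,"y": 0.014,"z": -0.75,"wx": 0,"wy": 0,"wz": 0},
    {"x": -0.7,"y": 0.014,"z": -0.75,"wx": 0,"wy": 0,"wz": 0},
    {"x": -0.7,"y": 0.014,"z": -0.75,"wx": 0,"wy": 0,"wz": 0},
    {"x": -0.7,"y": 0.014,"z": -0.75,"wx": 0,"wy": 0,"wz": 0},
  ],
)

```text
t: 36.85
eef_pos: [0.584, -0.0843, 0.226]
tool_rot: [-0.003, 0.684, 0.73, -0.004]
contact_force: [-0.4, -0.0, -0.2]
gripper_width: -0.001
```

```bash
python3 - <<'E'
from h import *
im=shot('wrist','w7.png');im=cv2.imread('pics/w7.png')
c=proj('wrist',W(2,0,.08)).astype(int);c3=proj('wrist',W(3,0,.08)).astype(int)
m=(c+c3)//2;x0=m[0]-80;y0=max(0,m[1]-90);h=min(180,420-y0)
cv2.imwrite('pics/w7c.png',cv2.resize(im[y0:y0+h,x0:x0+160],None,fx=3.333,fy=3.333,interpolation=cv2.INTER_CUBIC));print(x0,y0)
def P(i,y,r,off,th):
    t=np.radians(th);x=r*np.sin(t)+off*np.cos(t);h=r*np.cos(t)-off*np.sin(t)
    p=O+EY*(.066-.044*(i-1)+.001+y/1e3)+EX*x/1e3
    return (proj('wrist',[p[0],p[1],.045+h/1e3])-[x0,y0])*3.333
for i in(1,2,3,4):
  for d in(-4,0,4): print(i,d,'near',P(i,0,40,-2,-22.5+d).round(),P(i,0,40,2,-22.5+d).round(),'far',P(i,0,40,-2,22.5+d).round(),P(i,0,40,2,22.5+d).round(),'drum',P(i,0,26,2,-22.5+d)[0].round(),P(i,0,26,-2,22.5+d)[0].round())
o=monitor.get_obs();print((o['eef_pos'][:2]-O)@EX,o['eef_pos'])
E
```

```text
199 21
1 -4 near [193.  56.] [207.  54.] far [311.  52.] [325.  53.] drum 233.0 293.0
1 0 near [202.  55.] [216.  53.] far [321.  52.] [335.  54.] drum 239.0 299.0
1 4 near [212.  54.] [226.  52.] far [331.  53.] [344.  55.] drum 246.0 306.0
2 -4 near [194. 218.] [208. 217.] far [312. 216.] [326. 216.] drum 234.0 294.0
2 0 near [204. 217.] [217. 217.] far [322. 216.] [336. 216.] drum 240.0 300.0
2 4 near [213. 217.] [228. 216.] far [332. 216.] [345. 217.] drum 247.0 307.0
3 -4 near [197. 383.] [210. 383.] far [312. 383.] [326. 383.] drum 236.0 295.0
3 0 near [206. 383.] [219. 384.] far [322. 383.] [336. 383.] drum 242.0 301.0
3 4 near [215. 384.] [229. 384.] far [332. 383.] [345. 382.] drum 248.0 307.0
4 -4 near [200. 544.] [213. 545.] far [312. 546.] [326. 545.] drum 238.0 295.0
4 0 near [209. 545.] [222. 546.] far [322. 546.] [335. 544.] drum 244.0 301.0
4 4 near [218. 546.] [232. 547.] far [331. 545.] [344. 543.] drum 250.0 307.0
0.0011417739194962363 [ 0.584  -0.0826  0.2258]
```

View pics/w7c.png

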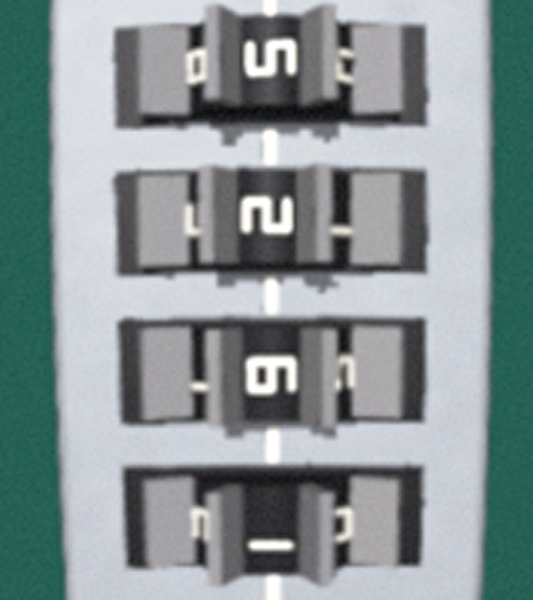

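The dial reads 5 2 6 1, with each number within about 2° of the line at crop x≈271. Last, I'll check the canisters and bystanders.

```bash
python3 - <<'E'
from h import *
shot('top','f_top.png');
for d in finder.place_of('top','can'): print(np.round(d['location']),round(d['confidence'],2),at('top',d['location'],.004)[:2])
a=cv2.imread('pics/f_top.png');shot('side','f_side.png');b=cv2.imread('pics/f_side.png')
A=cv2.resize(a[110:320,130:530],(800,420));B=cv2.resize(b[120:270,150:470],(384,180));
cv2.imwrite('pics/f.png',np.vstack([A,np.hstack([B,np.zeros((180,416,3),np.uint8)])]))
E
```

```text
[174. 308.] 0.97 [0.3214 0.3658]
[119. 291.] 0.72 [0.3605 0.5166]
```

View pics/f.png

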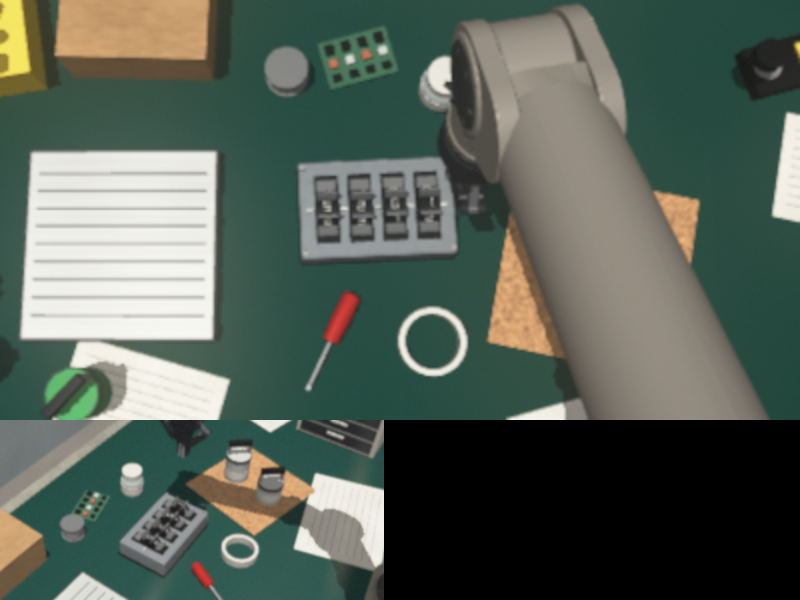

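```bash
python3 - <<'E'
from h import *
for d in finder.place_of('side','can'): print(np.round(d['location']),round(d['confidence'],2),at('side',d['location'],.004)[:2])
for p in((.4495,-.3015,.004),(.5679,-.319,.004)): print(proj('side',p))
for q in((.508,-.309),): pass
b=cv2.imread('pics/f_side.png');cv2.imwrite('pics/fs.png',cv2.resize(b[125:225,290:430],(700,500),interpolation=cv2.INTER_CUBIC))
E
```

```text
[374. 182.] 0.98 [ 0.4489 -0.3094]
[273. 363.] 0.95 [0.3221 0.3816]
[224. 403.] 0.91 [0.3505 0.5259]
[344. 165.] 0.83 [ 0.5686 -0.3187]
[348. 138.] 0.71 [ 0.6306 -0.4432]
[188. 383.] 0.61 [0.4477 0.5426]
[372.0943 183.16  ]
[343.9088 164.7418]
```

View pics/fs.png

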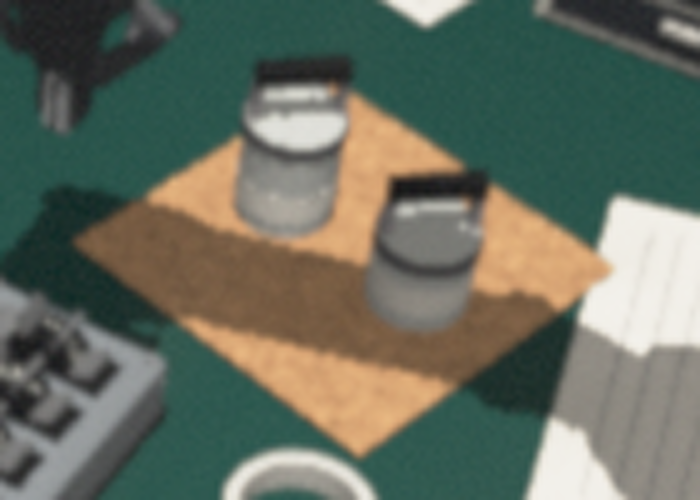

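Both canisters stand upright and wholly on the mat, with a clear cork margin all round. The robot is touching nothing, so I'm handing in.

```bash
python3 -c "
from h import *
print(bot.hand_in(), monitor.get_obs()['t'])"
```

```text
the job is handed in; nothing more can be done
the job is handed in; nothing more can be done
```

Both aluminium canisters on the stand, one tall and one short, now stand on the cork mat. After that I set the thumbwheels to 5 2 6 1, and the job is handed in at about 37 s of robot time.

- **Canisters:** the last side-camera view shows both upright and wholly on the mat, at about (0.568, -0.319) and (0.449, -0.305). The arm hid most of the mat from the top camera at the end, so this check rests on the side camera alone.
- **Thumbwheels:** the last wrist picture reads 5, 2, 6, 1. Each number is within about 2° of the reading line, wheel 2 being the furthest off at about -2°. Wheels 1 and 3 had gone roughly 3° past, wheel 3 by estimate only, and I nudged both back.
- **Other things:** in the last pictures the reel, board, tape, screwdriver and jar looked unmoved, with the jar partly hidden by the arm. I left the green and purple look-alikes alone.

No check failed, and I saw no slackened grip or knocked canister.

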